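# Pack the baby kit into and onto its tin

## Task

Pack the baby's things: open the lid of the aluminium container well up (about upright or beyond), lay the ring teether flat in the middle of the container, stand the feeding bottle's dome cap upright inside the ring, and close the lid fully. Then lay the beech block rattle, windowed face up, in the middle of the rubber pad on the lid and stand the white snack pot upright on the middle of the rattle, in this order, letting go of each thing before going on to the next. Leave the amber baby food jar where it stands.

Things in the scene. Friction and masses are not known exactly. Their poses are not given: they have to be found in the camera images.
- teether_center (a point): coral silicone teether: a flat ring lying flat, 66 mm outer and 46 mm inner diameter, 14 mm high, 35 g. Point: its centre, half-way up (7 mm above its underside). z axis: up, along the ring's axis.
- cap_center (a point): mint plastic dome cap of a feeding bottle: a closed upright cylinder, 32 mm diameter, 38 mm high, edges rounded by 4 mm, 20 g. Point: its centre, half-way up (19 mm above its foot). z axis: up.
- rattle_center (a point): beech block rattle: a flat-topped block 72 mm long (its x axis), 46 mm wide (its y axis), 34 mm high (z, up), with a 36 x 20 mm window right through from top to bottom in which two dark beads sit on a rod; 70 g. Point: its centre, half-way up (17 mm above its underside).
- pot_center (a point): small white plastic snack pot with its lid on, standing upright: cylinder 44 mm diameter, 42 mm high (the top 10 mm, the pot's lid, is 46 mm diameter), 60 g. Point: its centre, half-way up (21 mm above its foot). z axis: up.
- tin: aluminium baby food container, a rectangular box fixed to the shelf: outside 135 mm (its x axis) by 180 mm (its y axis) by 50 mm high, walls and floor 4 mm thick, so inside 127 x 172 mm and 46 mm deep. Its lid covers it at the start. Origin: centre of its underside; x points from the lid's knob side (front) to the hinge side (back), z up.
- tin_lid (a joint): angle of the container's lid in rad: 0 closed, growing as it opens, 1.57 upright, stop at 1.9. The lid is an 8 mm thick plate, 135 x 180 mm, 150 g, hinged along the back rim (parallel to the container's y axis, 67.5 mm behind its middle, 50.5 mm above its underside); the hinge is stiff, so the lid stays at any angle and takes about 1 to 3 N at the knob to move.
- tin_lid_handle (a point): grip point in the head of the lid's black knob, on the middle line of the lid 105 mm from the hinge line and (with the lid closed) 43 mm above it. The head is a round disc 28 mm diameter and 16 mm high (from 27 to 43 mm above the lid's upper face; the point is 35 mm above that face) on a 12 mm neck. The point moves and turns with the lid; z axis: out of the lid along the knob.
- tin_lid_hinge (a point): point on the lid's hinge line (middle of its length, level with the lid's underside). Its frame turns with the lid: y axis along the hinge line; with the lid closed its axes are those of the container.
- pad_center (a point): centre of the upper face of the thin dark rubber pad on the lid's outside, behind the knob: 75 mm (its x axis) by 130 mm (its y axis), fixed to the lid; when the lid is closed it lies 25.5 mm behind the container's middle and 60 mm above its underside. Moves with the lid.
- jar_center (a point): bystander, to be left alone: closed amber glass jar of baby food, 54 mm diameter, 66 mm high, 170 g, standing upright. Point: its centre, 33 mm above its foot.
Mind the look-alikes: they are no part of the job. Leave any blue or yellow look-alike of the part that bears rattle_center alone.

How it is judged:
On the way, in this order (a step that is already met when the one before it is completed fails the run):
1. the lid is open, about upright or beyond (value of joint tin_lid above 1.35 rad), for 0.1 s.
2. the teether lies flat in the container, let go (x of teether_center in the frame of tin between -0.035 and 0.035 m and y of teether_center in the frame of tin between -0.058 and 0.058 m and z of teether_center in the frame of tin between 0.005 and 0.016 m and angle between teether_center's own z axis and vertical below 0.15 rad and contact force between the fingers and teether below 0.05 N and linear speed of teether below 0.03 m/s), for 0.2 s.
3. the cap stands inside the ring on the container's floor, let go (x of teether_center in the frame of tin between -0.035 and 0.035 m and y of teether_center in the frame of tin between -0.058 and 0.058 m and z of teether_center in the frame of tin between 0.005 and 0.016 m and angle between each of teether_center, cap_center's own z axis and vertical below 0.15 rad and horizontal distance between cap_center and teether_center below 0.01 m and z of cap_center in the frame of tin between 0.017 and 0.028 m and contact force between the fingers and cap below 0.05 N and linear speed of cap below 0.03 m/s), for 0.2 s.
4. the lid is closed over them (x of teether_center in the frame of tin between -0.035 and 0.035 m and y of teether_center in the frame of tin between -0.058 and 0.058 m and z of teether_center in the frame of tin between 0.005 and 0.016 m and angle between each of teether_center, cap_center's own z axis and vertical below 0.15 rad and horizontal distance between cap_center and teether_center below 0.01 m and z of cap_center in the frame of tin between 0.017 and 0.028 m and value of joint tin_lid below 0.04 rad), for 0.2 s.
5. the rattle lies on the lid's pad, let go (value of joint tin_lid below 0.04 rad and horizontal distance between rattle_center and pad_center below 0.02 m and z of rattle_center in the frame of tin between 0.072 and 0.082 m and angle between rattle_center's own z axis and vertical below 0.1 rad and contact force between the fingers and rattle below 0.05 N and linear speed of rattle below 0.03 m/s), for 0.2 s.
At the end, for the whole second after the job is handed in: Lid shut (under 0.04 rad); teether flat on the floor inside, within 35 mm (x) and 58 mm (y) of the middle; cap upright on the floor in the ring (centres within 10 mm); rattle flat on the lid within 20 mm of the pad's centre; pot upright on it, centres within 14 mm; all released, at rest (all of step 4 and horizontal distance between rattle_center and pad_center below 0.02 m and z of rattle_center in the frame of tin between 0.072 and 0.082 m and angle between each of rattle_center, pot_center's own z axis and vertical below 0.1 rad and horizontal distance between pot_center and rattle_center below 0.014 m and z of pot_center in the frame of tin between 0.109 and 0.121 m and linear speed of each of teether, cap, rattle, pot below 0.02 m/s); the robot touches nothing.
It fails at once if the jar is shifted by more than 30 mm or knocked over (distance of jar_center from where it was at the start of the episode above 0.03 m or angle between jar_center's own z axis and vertical above 0.5 rad).
It also fails if it takes over 144 s, if anything falls off the work surface, if the arm or the gripper's body presses on something with over 40 N, if the wrist force passes 120 N, or if a joint passes its speed limit or range.

## Robot

A 6-joint arm with a two-finger parallel gripper is mounted at the origin on the work surface. World frame = base frame: x ahead of the robot, y to its left, z up, the work surface at z = 0. Lengths are in m, angles in rad, forces in N, time in s.
With the tool pointing down it reaches from about 0.25 to 0.8 m from the base axis. Payload 8.5 kg.
Tool frame: the origin (TCP) lies midway between the tips of the shut fingers; the grasp point (between the pads) lies 19 mm behind it; z points along the fingers, x is the direction in which the jaws open and shut, and the axes are right-handed (so a half turn about z gives the same grasp; the last joint's range is limited). The gripper opens to 85 mm and grips with 20 to 120 N. Pads are 22 mm wide; open, the fingers measure 114 mm over their backs; the gripper's body (76 mm by 85 mm) begins 54 mm behind the grasp point. The pads swing forward as they close: fully open they stand 13 mm farther back than shut.
Start: joints at [1.117, 0.238, -0.013, 1.319, 0, 1.571], TCP at [0.23, 0.472, 0.231] pointing down, gripper open.
Joint ranges: [-2.66, 2.66], [-1.03, 1.9], [-1.14, 1.46], [-1.82, 2.27], [-1.45, 1.34], [-3.14, 3.14]. Speed limits (rad/s): [2.22, 2.22, 2.79, 3.14, 3.14, 3.14].

## Interface

Orientations are given as [roll, pitch, yaw] about the fixed x, y, z axes, in that order (R = Rz(yaw) Ry(pitch) Rx(roll)).
In Python, from workcell import ctrl, eyes, order gives the robot as it stands.
- The arm moves only by the tool servo_tool, never from a script. Its arguments are lists of equal length, an entry for each row: "xyz": the shift along the world's x, y, z scaled (see below), a list of three; "angular": the turn, a rotation vector about the world's x, y, z scaled (see below), a list of three; "hand": the closure, from 0 (fully open) to 1 (shut). A call has 1 to 8 rows; each row shifts and turns the commanded pose from where the row before left it; what a row does not reach is not made up. The controller multiplies each number of a shift by 30 mm and each number of a turn by 90 degrees. A row lasts 1/8 s, in which the tool goes at most 62.5 mm and 10.7 degrees, less where a joint would pass 70% of its speed; a pose out of reach is approached as far as the arm can. A call with a number of a shift or a turn outside -1 to 1 is refused whole. A call with a gripper value outside its range is refused whole. The fingers move at their own pace and stop on an object; "squeeze" is the grip in N (left out, the last holds). Time passes only in rows, so rows that do not move let the fingers close. It gives the time, the measured TCP pose, the force and the opening at its end, in the units of the state.
- ctrl.get_state(): the state, without advancing time (a new reading comes with each control period).
- eyes.camera(name): name is "side" or "top"; returns a dict with "image" (400x640x3 uint8, red, green, blue), "intrinsics" (3x3 intrinsics, pixels), "cam_to_world" (4x4, takes a point from camera to world coordinates). Camera axes: x right, y up, looking along -z (the intrinsics and any distortion apply to the point x, -y, -z); pixel columns grow to the right and rows downward; lengths in m; the calibration is good to about 2 mm. A picture is of the moment at which its call begins. There is no depth.
- order.sign_off(): hands the job in, once; it reports no verdict.
The state is a dict: "t": time; "joint_positions": joint angles; "qvel": joint speeds; "effort": joint torques, N m; "position": TCP position; "tool_rot": TCP orientation; "ft_force": force on the tool from outside, world axes, zero at the start; "ft_torque": the same for the moment, N m; "gripper_width": finger opening in m.
Only numpy, scipy, OpenCV 4.12 (cv2) and the standard library are available. Lean on these libraries where they do the work, as an engineer would, in place of code of your own. Each camera call takes 0.05 s, during which the arm holds its last target.

## Working session

There is one attempt and no reset: what is moved stays moved. The work goes in short steps, Python scripts to look and compute and a tool call to move; the robot and the scene stay as the last step left them, time stands still between calls to the robot, and variables do not carry over. Pictures are saved under pics/ and viewed, and the job is handed in when it is done.

Besides the shell and the picture viewer there is one more tool, called after "Request:" by a JSON object that holds its "method" and its "body", one argument or row to a line. servo_tool: Moves the arm, as the interface text tells. Shifts and turns lie within -1 to 1; 1 stands for 30 mm of shift or 90 degrees of turn. Its arguments: {"type":"object","properties":{"xyz":{"type":"array","items":{"type":"array","items":{"type":"number","minimum":-1,"maximum":1}}},"angular":{"type":"array","items":{"type":"array","items":{"type":"number","minimum":-1,"maximum":1}}},"hand":{"type":"array","items":{"type":"number"}},"squeeze":{"type":"number"}},"required":["xyz","angular","hand"]}

```bash
ls; mkdir -p pics
cat > shot.py <<'E'
from workcell import ctrl, eyes, order
import cv2,sys
n=sys.argv[1]
for c in ("top","side"):
    d=eyes.camera(c); cv2.imwrite(f"pics/{n}_{c}.png",d["image"][:,:,::-1])
    import numpy as np; np.savez(f"pics/{n}_{c}.npz",**d)
    if n=="a": print(c,d["intrinsics"],d["cam_to_world"],d.keys())
s=ctrl.get_state(); print(s["t"],s["position"],s["tool_rot"],s["gripper_width"],s["ft_force"])
E
python3 shot.py a
```

```text
pics
top [[401.29229231   0.         317.85109652]
 [  0.         401.29229231 196.6386954 ]
 [  0.           0.           1.        ]] [[-2.02822630e-02  9.94514748e-01 -1.02611139e-01  4.87968365e-01]
 [-9.99794287e-01 -2.01866359e-02  1.97038530e-03 -3.73412548e-03]
 [-1.11796480e-04  1.02629995e-01  9.94719594e-01  1.18511296e+00]
 [ 0.00000000e+00  0.00000000e+00  0.00000000e+00  1.00000000e+00]] dict_keys(['image', 'intrinsics', 'cam_to_world'])
side [[386.61876956   0.         315.28742234]
 [  0.         386.61876956 206.89242945]
 [  0.           0.           1.        ]] [[ 0.74620812  0.39043154 -0.53920002  0.0022714 ]
 [-0.66562583  0.42449638 -0.61379563 -0.71357136]
 [-0.01075671  0.81692474  0.57664396  0.7416408 ]
 [ 0.          0.          0.          1.        ]] dict_keys(['image', 'intrinsics', 'cam_to_world'])
0.1 [0.23000679 0.47150771 0.23073028] [3.14156242e+00 1.34037532e-03 1.11696108e+00] 0.08526864578701424 [ 0.19822801  0.2861676  -0.90712422]
```

View pics/a_top.png

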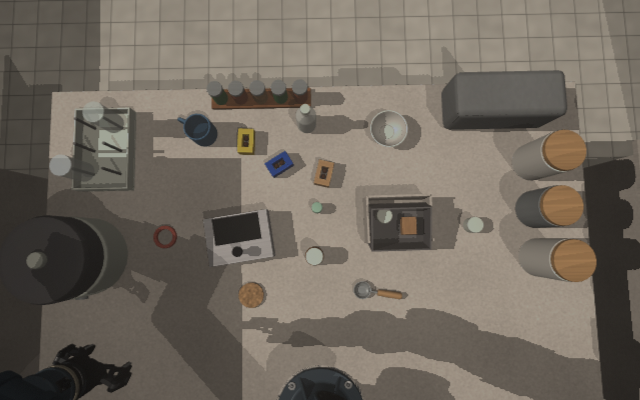

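View pics/a_side.png

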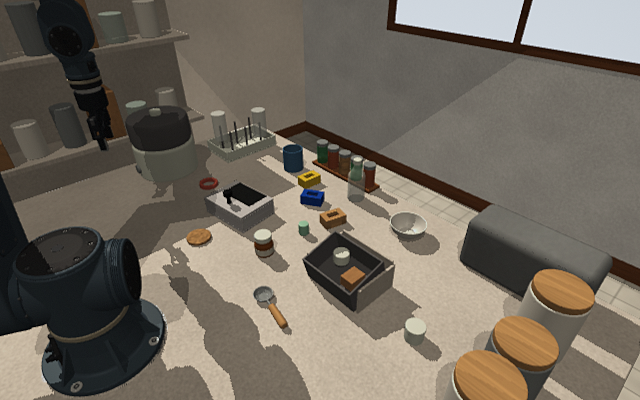

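Run:
```python
import cv2
t=cv2.imread("pics/a_top.png");s=cv2.imread("pics/a_side.png")
cv2.imwrite("pics/a1.png",cv2.resize(t[110:310,190:500],None,fx=2.5,fy=2.5,interpolation=cv2.INTER_CUBIC))
cv2.imwrite("pics/a2.png",cv2.resize(s[160:360,180:450],None,fx=2.9,fy=2.9,interpolation=cv2.INTER_CUBIC))
```

```text
(no output)
```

View pics/a1.png

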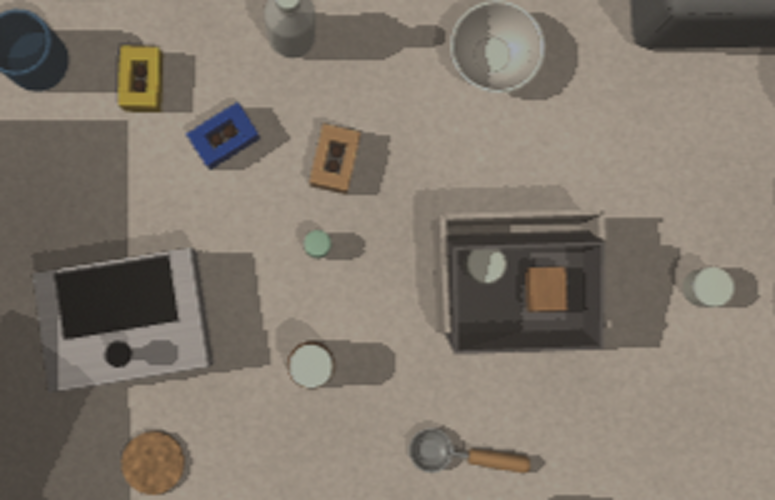

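View pics/a2.png

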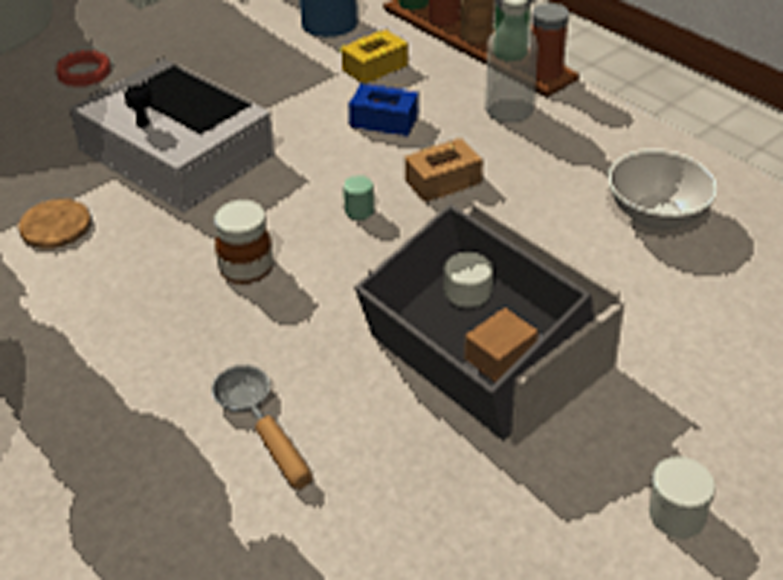

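```bash
cat > geo.py <<'E'
import numpy as np,cv2
def load(n,c):
    d=np.load(f"pics/{n}_{c}.npz"); return d["image"],d["intrinsics"],d["cam_to_world"]
def ray(K,T,u,v):
    d=np.array([(u-K[0,2])/K[0,0],-(v-K[1,2])/K[1,1],-1.]); return T[:3,3],T[:3,:3]@d
def onz(K,T,u,v,z):
    o,d=ray(K,T,u,v); return o+d*(z-o[2])/d[2]
def proj(K,T,p):
    q=T[:3,:3].T@(np.asarray(p)-T[:3,3]); return K[0,0]*q[0]/-q[2]+K[0,2], K[1,1]*-q[1]/-q[2]+K[1,2]
def tri(a,b):
    (o1,d1),(o2,d2)=a,b
    A=np.stack([d1,-d2],1); s=np.linalg.lstsq(A,o2-o1,rcond=None)[0]
    p,q=o1+s[0]*d1,o2+s[1]*d2; return (p+q)/2,np.linalg.norm(p-q)
def blobs(img,lo,hi,roi,amin=20):
    h=cv2.cvtColor(img,cv2.COLOR_RGB2HSV); m=cv2.inRange(h,np.array(lo),np.array(hi))
    k=np.zeros_like(m); x0,y0,x1,y1=roi; k[y0:y1,x0:x1]=m[y0:y1,x0:x1]
    n,l,st,c=cv2.connectedComponentsWithStats(k)
    return [(st[i],c[i],(l==i)) for i in range(1,n) if st[i][4]>=amin]
E
python3 - <<'E'
from geo import *
t,K,T=load("a","top"); s,Ks,Ts=load("a","side")
hsv=cv2.cvtColor(t,cv2.COLOR_RGB2HSV); hs=cv2.cvtColor(s,cv2.COLOR_RGB2HSV)
for n,p in dict(pot=(475,226),binw=(383,214),jar=(314,256),cap=(316,207),rat=(318,172),tee=(155,237),tin=(262,255)).items(): print(n,hsv[p[1],p[0]])
for n,p in dict(pot=(415,326),binw=(341,252),jar=(263,235),cap=(303,225),rat=(325,219),potside=(415,338),tee=(201,183)).items(): print(n,hs[p[1],p[0]])
E
```

```text
pot [ 39  24 169]
binw [ 23  28 117]
jar [ 39  20 169]
cap [ 60  38 155]
rat [ 15 116 149]
tee [  5 132  79]
tin [ 14  23 146]
pot [ 26  33 208]
binw [ 28  35 182]
jar [ 25  31 211]
cap [ 62  51 190]
rat [ 15 144 186]
potside [30 33 92]
tee [  4 179  81]
```

Run:
```python
from geo import *
t,K,T=load("a","top"); s,Ks,Ts=load("a","side")
def show(n,img,K,T,lo,hi,roi,z):
    for st,c,m in blobs(img,lo,hi,roi):
        cs,_=cv2.findContours(m.astype(np.uint8),cv2.RETR_EXTERNAL,cv2.CHAIN_APPROX_NONE)
        P=np.array([onz(K,T,u,v,z)[:2] for u,v in cs[0][:,0]]).astype(np.float32)
        r=cv2.minAreaRect(P); print(n,st,c.round(1),"ctr",np.round(r[0],4),"size",np.round(np.array(r[1])*1000),r[2].__round__(1))
show("pot",t,K,T,(30,15,120),(48,45,255),(460,210,495,245),.042)
show("jar",t,K,T,(30,12,120),(48,45,255),(300,240,330,270),.066)
show("bin",t,K,T,(30,12,120),(48,45,255),(370,200,400,230),.042)
show("cap",t,K,T,(50,30,60),(75,90,255),(300,190,335,225),.036)
show("rat",t,K,T,(8,80,60),(22,200,255),(305,150,345,195),.034)
show("tee",t,K,T,(0,80,40),(10,255,255),(140,215,190,260),.014)
show("tee",t,K,T,(172,80,40),(180,255,255),(140,215,190,260),.014)
show("pad",t,K,T,(0,0,0),(180,255,45),(205,200,275,260),.06)
show("rat_s",s,Ks,Ts,(8,80,150),(22,200,255),(310,200,350,235),.034)
show("cap_s",s,Ks,Ts,(50,30,60),(75,90,255),(290,215,315,240),.038)
show("tee_s",s,Ks,Ts,(0,80,30),(10,255,255),(190,170,225,195),.014)
show("pot_s",s,Ks,Ts,(20,15,165),(35,60,255),(395,310,435,350),.042)
show("jar_s",s,Ks,Ts,(20,15,165),(35,60,255),(250,225,280,245),.066)
show("bin_s",s,Ks,Ts,(20,15,150),(35,60,255),(325,240,355,272),.042)
```

```text
pot [467 217  16  16 189] [474.7 224.4] ctr [ 0.5172 -0.4511] size [41. 43.] 42.7
jar [307 248  15  17 211] [314. 256.] ctr [0.4389 0.008 ] size [39. 44.] 88.8
bin [384 211   8  12  63] [387.5 216.6] ctr [ 0.5438 -0.2047] size [18. 34.] 73.9
cap [312 202  10  11  87] [316.5 207.1] ctr [ 0.5767 -0.0015] size [26. 29.] 88.8
rat [314 160  20  27 341] [323.5 173.1] ctr [ 0.6756 -0.0239] size [46. 75.] 75.8
tee [153 225  24  23 257] [164.6 236.4] ctr [0.503  0.4416] size [67. 64.] 88.8
pad [ 212  213   49   32 1147] [236.2 228.7] ctr [0.5188 0.2244] size [ 71. 127.] 8.3
pad [233 247   9  10  69] [236.9 251.3] ctr [0.4554 0.2218] size [25. 22.] 0.1
rat_s [320 208  26  13 142] [332.1 213.8] ctr [ 0.6783 -0.023 ] size [44. 68.] 76.2
cap_s [299 221  10  15 125] [303.3 227.8] ctr [ 0.5639 -0.0206] size [67. 26.] 50.2
tee_s [199 177  19  13 176] [208.1 183.1] ctr [0.498  0.4341] size [87. 64.] 60.0
pot_s [405 317  22  18 280] [415.6 325.5] ctr [ 0.519  -0.4512] size [44. 44.] 61.1
jar_s [254 229  17  11 145] [262.1 234. ] ctr [0.4396 0.0085] size [44. 45.] 47.5
bin_s [336 251  13   7  65] [342.5 254.3] ctr [ 0.5633 -0.1824] size [21. 36.] 77.7
```

Run:
```python
from geo import *
t,K,T=load("a","top"); s,Ks,Ts=load("a","side")
def show(n,img,K,T,lo,hi,roi,z,amin=20):
    for st,c,m in blobs(img,lo,hi,roi,amin):
        cs,_=cv2.findContours(m.astype(np.uint8),cv2.RETR_EXTERNAL,cv2.CHAIN_APPROX_NONE)
        P=np.array([onz(K,T,u,v,z)[:2] for u,v in cs[0][:,0]]).astype(np.float32)
        r=cv2.minAreaRect(P); print(n,st,c.round(1),"ctr",np.round(r[0],4),"size",np.round(np.array(r[1])*1000),r[2].__round__(1))
show("knobtop",t,K,T,(0,0,0),(180,255,45),(228,244,246,260),.1015)
show("pad_s",s,Ks,Ts,(0,0,0),(180,255,45),(200,175,280,220),.06)
show("lid",t,K,T,(0,0,85),(180,60,255),(204,200,276,268),.0585,200)
a=np.radians(8.3);c=np.array([.4938,.2207])
for x,y,z in [(-.0675,-.09,.0585),(-.0675,.09,.0585),(.0675,.09,.0585),(.0675,-.09,.0585),(-.0675,-.09,0),(.0675,-.09,0),(-.0375,0,.1015)]:
    p=[c[0]+x*np.cos(a)-y*np.sin(a),c[1]+x*np.sin(a)+y*np.cos(a),z]
    q=tuple(int(round(v)) for v in proj(K,T,p)); q2=tuple(int(round(v)) for v in proj(Ks,Ts,p))
    cv2.circle(t,q,1,(255,0,0),-1);cv2.circle(s,q2,1,(255,0,0),-1)
A=cv2.resize(t[195:275,195:285],None,fx=5,fy=5,interpolation=cv2.INTER_NEAREST);B=cv2.resize(s[170:250,195:285],None,fx=5,fy=5,interpolation=cv2.INTER_NEAREST)
cv2.imwrite("pics/b.png",np.vstack([A,B])[:,:,::-1][:800] if 0 else np.hstack([A[:, :390],B[:, :400]])[:,:,::-1])
```

```text
knobtop [233 247   9  10  69] [236.9 251.3] ctr [0.4566 0.2135] size [24. 21.] 0.1
pad_s [223 183  43  23 528] [242.7 194.2] ctr [0.5036 0.223 ] size [102. 130.] 8.3
lid [ 204  200   72   68 2981] [244.1 235.2] ctr [0.5059 0.216 ] size [202. 187.] 88.8
```

View pics/b.png

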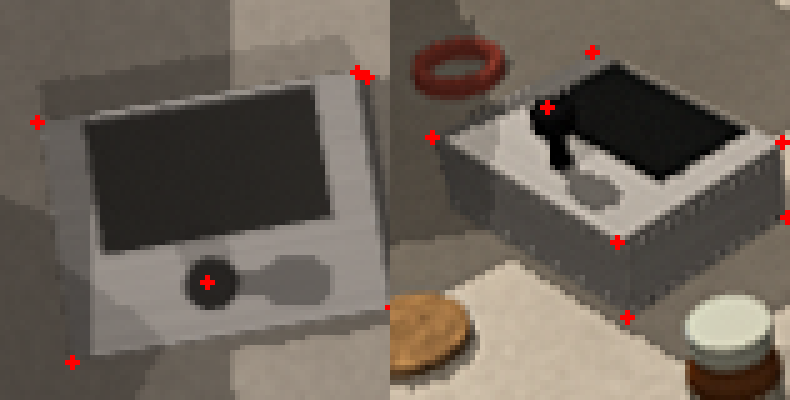

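Request:
{"method": "servo_tool", "body": {
  "xyz": [
    [0, 0, 0],
    [0, 0, 0],
    [0, 0, 0],
    [0, 0, 0]
  ],
  "angular": [
    [0, 0, 0.1],
    [0, 0, 0.1],
    [0, 0, 0.1],
    [0, 0, 0.08]
  ],
  "hand": [0, 0, 0, 0],
  "squeeze": 30
}}

```text
t: 0.6
position: [0.23, 0.4716, 0.2309]
tool_rot: [-3.141, 0.001, 1.718]
ft_force: [1.1, -0.1, -0.3]
gripper_width: 0.0852
```

Run:
```python
from workcell import ctrl
s=ctrl.get_state();print(s["joint_positions"],s["ft_force"])
```

```text
[ 1.11706072e+00  2.38531951e-01 -1.39800961e-02  1.31914827e+00
 -4.43684466e-05  9.69362069e-01] [ 1.05367356 -0.06221648 -0.28805704]
```

Request:
{"method": "servo_tool", "body": {
  "xyz": [
    [0.84, -0.95, 0],
    [0.84, -0.95, 0],
    [0.84, -0.95, 0],
    [0.84, -0.95, 0],
    [0.84, -0.95, 0],
    [0.84, -0.95, -0.2],
    [0.84, -0.95, -0.4],
    [0.84, -0.95, -0.5]
  ],
  "angular": [
    [0, 0, 0],
    [0, 0, 0],
    [0, 0, 0],
    [0, 0, 0],
    [0, 0, 0],
    [0, 0, 0],
    [0, 0, 0],
    [0, 0, 0]
  ],
  "hand": [0, 0, 0, 0, 0, 0, 0, 0]
}}

```text
t: 1.6
position: [0.4325, 0.2428, 0.1979]
tool_rot: [3.141, 0.0, 1.714]
ft_force: [0.5, 0.1, 0.1]
gripper_width: 0.0855
```

Request:
{"method": "servo_tool", "body": {
  "xyz": [
    [0.84, -0.96, -0.4],
    [0, 0, -0.5],
    [0, 0, 0],
    [0, 0, 0]
  ],
  "angular": [
    [0, 0, 0],
    [0, 0, 0],
    [0, 0, 0],
    [0, 0, 0]
  ],
  "hand": [0, 0, 0, 0]
}}

```text
t: 2.1
position: [0.4565, 0.2157, 0.1716]
tool_rot: [-3.142, -0.0, 1.715]
ft_force: [0.1, 0.5, -0.3]
gripper_width: 0.0854
```

```bash
python3 shot.py c
python3 - <<'E'
import cv2,numpy as np
t=cv2.imread("pics/c_top.png");s=cv2.imread("pics/c_side.png")
A=cv2.resize(t[185:285,190:290],None,fx=4,fy=4);B=cv2.resize(s[120:220,180:280],None,fx=4,fy=4)
cv2.imwrite("pics/c.png",np.hstack([A,B]))
E
```

```text
2.2 [0.45670992 0.21583182 0.17188201] [ 3.14081058e+00 -2.44706898e-04  1.71520144e+00] 0.08537031735117824 [-0.12094402 -0.25885556 -0.47292138]
```

View pics/c.png

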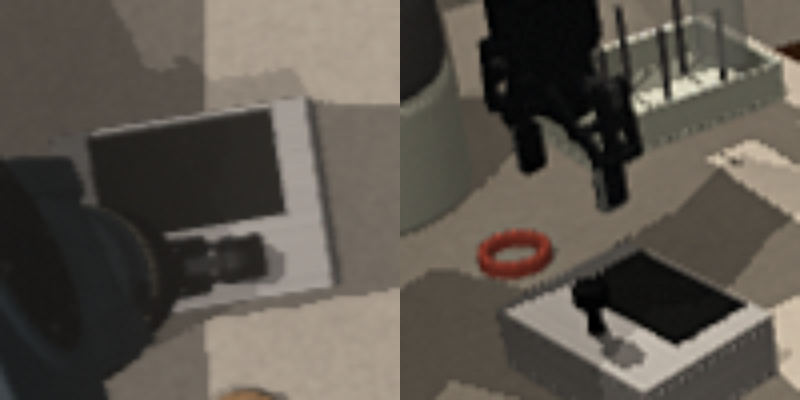

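Request:
{"method": "servo_tool", "body": {
  "xyz": [
    [0, 0, -0.9],
    [0, 0, -0.9],
    [0, 0, -0.9],
    [0, 0, -0.6],
    [0, 0, 0],
    [0, 0, 0]
  ],
  "angular": [
    [0, 0, 0],
    [0, 0, 0],
    [0, 0, 0],
    [0, 0, 0],
    [0, 0, 0],
    [0, 0, 0]
  ],
  "hand": [0, 0, 0, 0, 0, 0.4]
}}

```text
t: 2.95
position: [0.4573, 0.2156, 0.0732]
tool_rot: [3.14, -0.0, 1.714]
ft_force: [0.9, 0.2, 0.2]
gripper_width: 0.0699
```

Request:
{"method": "servo_tool", "body": {
  "xyz": [
    [0, 0, 0],
    [0, 0, 0],
    [0, 0, 0],
    [0, 0, 0],
    [0, 0, 0],
    [0, 0, 0]
  ],
  "angular": [
    [0, 0, 0],
    [0, 0, 0],
    [0, 0, 0],
    [0, 0, 0],
    [0, 0, 0],
    [0, 0, 0]
  ],
  "hand": [0.6, 0.8, 1, 1, 1, 1]
}}

```text
t: 3.7
position: [0.4572, 0.2155, 0.0729]
tool_rot: [3.141, -0.001, 1.714]
ft_force: [-1.7, 2.4, 5.1]
gripper_width: 0.0265
```

```bash
cat > arc.py <<'E'
import numpy as np,sys
t0,t1,n=map(float,sys.argv[1:4]); n=int(n)
th=np.radians(np.linspace(t0,t1,n+1)); f=np.radians(22.27)+th; r=.1135;a=np.radians(8.3)
X=-r*np.cos(f);Z=r*np.sin(f)
D=np.c_[np.diff(X)*np.cos(a),np.diff(X)*np.sin(a),np.diff(Z)]/.03
print([[round(v,2) for v in d] for d in D.tolist()])
print("end vs start",(X[-1]-X[0])*np.cos(a),(X[-1]-X[0])*np.sin(a),Z[-1]-Z[0])
E
python3 arc.py 0 48 8; python3 arc.py 48 102 9
```

```text
[[0.17, 0.02, 0.36], [0.2, 0.03, 0.34], [0.24, 0.03, 0.32], [0.27, 0.04, 0.29], [0.3, 0.04, 0.26], [0.32, 0.05, 0.23], [0.34, 0.05, 0.19], [0.36, 0.05, 0.15]]
end vs start 0.06601876837627525 0.00963109673627519 0.06382357472128483
[[0.38, 0.05, 0.11], [0.39, 0.06, 0.07], [0.39, 0.06, 0.03], [0.39, 0.06, -0.01], [0.39, 0.06, -0.05], [0.38, 0.06, -0.09], [0.37, 0.05, -0.13], [0.35, 0.05, -0.17], [0.33, 0.05, -0.21]]
end vs start 0.1011566098286263 0.014757153438858386 -0.013041226080075019
```

Request:
{"method": "servo_tool", "body": {
  "xyz": [
    [0.17, 0.02, 0.36],
    [0.2, 0.03, 0.34],
    [0.24, 0.03, 0.32],
    [0.27, 0.04, 0.29],
    [0, 0, 0]
  ],
  "angular": [
    [0, 0, 0],
    [0, 0, 0],
    [0, 0, 0],
    [0, 0, 0],
    [0, 0, 0]
  ],
  "hand": [1, 1, 1, 1, 1]
}}

```text
t: 4.32
position: [0.4837, 0.2192, 0.1123]
tool_rot: [3.141, -0.001, 1.714]
ft_force: [-1.6, 5.1, 0.5]
gripper_width: 0.0264
```

```bash
python3 shot.py d
python3 - <<'E'
import cv2,numpy as np
t=cv2.imread("pics/d_top.png");s=cv2.imread("pics/d_side.png")
A=cv2.resize(t[185:285,190:290],None,fx=4,fy=4);B=cv2.resize(s[120:220,180:280],None,fx=4,fy=4)
cv2.imwrite("pics/d.png",np.hstack([A,B]))
E
```

```text
4.425 [0.48327456 0.21916904 0.11195743] [-3.14142390e+00 -1.12094360e-03  1.71423338e+00] 0.026539179186548082 [-3.05678592  6.01969393  1.22660224]
```

View pics/d.png

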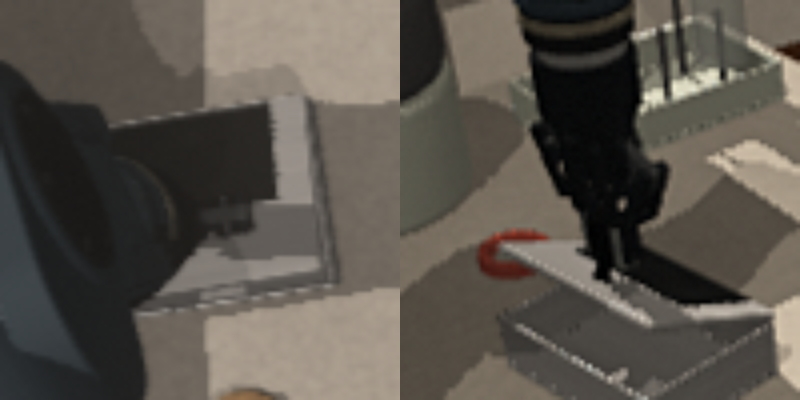

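Request:
{"method": "servo_tool", "body": {
  "xyz": [
    [0.3, 0.04, 0.26],
    [0.32, 0.05, 0.23],
    [0.34, 0.05, 0.19],
    [0.36, 0.05, 0.15],
    [0.38, 0.05, 0.11],
    [0.39, 0.06, 0.07],
    [0.39, 0.06, 0.03]
  ],
  "angular": [
    [0, 0, 0],
    [0, 0, 0],
    [0, 0, 0],
    [0, 0, 0],
    [0, 0, 0],
    [0, 0, 0],
    [0, 0, 0]
  ],
  "hand": [1, 1, 1, 1, 1, 1, 1]
}}

```text
t: 5.3
position: [0.5576, 0.2297, 0.1435]
tool_rot: [-3.141, -0.001, 1.714]
ft_force: [-4.0, 3.1, 2.5]
gripper_width: 0.0266
```

Request:
{"method": "servo_tool", "body": {
  "xyz": [
    [0.39, 0.06, -0.01],
    [0.39, 0.06, -0.05],
    [0.38, 0.06, -0.09],
    [0.37, 0.05, -0.13],
    [0.35, 0.05, -0.17],
    [0.33, 0.05, -0.21],
    [0, 0, 0]
  ],
  "angular": [
    [0, 0, 0],
    [0, 0, 0],
    [0, 0, 0],
    [0, 0, 0],
    [0, 0, 0],
    [0, 0, 0],
    [0, 0, 0]
  ],
  "hand": [1, 1, 1, 1, 1, 1, 1]
}}

```text
t: 6.18
position: [0.626, 0.2395, 0.1231]
tool_rot: [3.139, 0.0, 1.713]
ft_force: [3.4, 1.5, 4.0]
gripper_width: 0.0266
```

```bash
python3 shot.py e
python3 - <<'E'
import cv2,numpy as np
t=cv2.imread("pics/e_top.png");s=cv2.imread("pics/e_side.png")
A=cv2.resize(t[185:285,190:290],None,fx=4,fy=4);B=cv2.resize(s[120:220,180:280],None,fx=4,fy=4)
cv2.imwrite("pics/e.png",np.hstack([A,B]))
E
```

```text
6.275 [0.62540917 0.23941772 0.12345563] [3.13919562e+00 1.06974715e-04 1.71355045e+00] 0.026792275802698006 [3.62556485 2.38283181 5.10217527]
```

View pics/e.png

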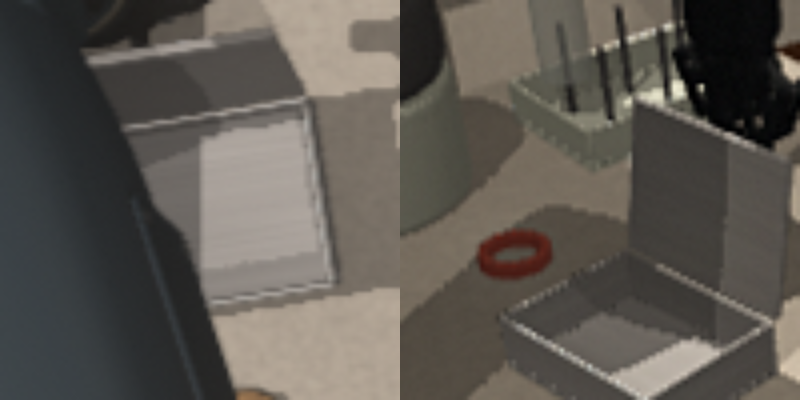

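Request:
{"method": "servo_tool", "body": {
  "xyz": [
    [0, 0, 0],
    [0, 0, 0],
    [0, 0, 0],
    [0, 0, 0],
    [0, 0, 0.5],
    [0, 0, 1],
    [0, 0, 1],
    [0, 0, 1]
  ],
  "angular": [
    [0, 0, 0],
    [0, 0, 0],
    [0, 0, 0],
    [0, 0, 0],
    [0, 0, 0],
    [0, 0, 0],
    [0, 0, 0],
    [0, 0, 0]
  ],
  "hand": [0.3, 0, 0, 0, 0, 0, 0, 0]
}}

```text
t: 7.28
position: [0.6241, 0.2393, 0.2302]
tool_rot: [3.14, -0.0, 1.714]
ft_force: [0.4, -0.2, -0.5]
gripper_width: 0.0854
```

Request:
{"method": "servo_tool", "body": {
  "xyz": [
    [-0.5, 0.85, 0],
    [-0.5, 0.85, 0],
    [-0.5, 0.85, 0],
    [-0.5, 0.85, 0],
    [-0.5, 0.85, 0],
    [-0.5, 0.85, 0],
    [-0.5, 0.85, 0],
    [-0.6, 0.85, 0]
  ],
  "angular": [
    [0, 0, 0],
    [0, 0, 0],
    [0, 0, 0],
    [0, 0, 0],
    [0, 0, 0],
    [0, 0, 0],
    [0, 0, 0],
    [0, 0, 0]
  ],
  "hand": [0, 0, 0, 0, 0, 0, 0, 0]
}}

```text
t: 8.28
position: [0.5007, 0.4442, 0.2292]
tool_rot: [3.141, -0.001, 1.714]
ft_force: [0.3, 0.2, -0.1]
gripper_width: 0.0853
```

```bash
python3 shot.py f
```

```text
8.375 [0.49937071 0.4456758  0.22904914] [ 3.14107551e+00 -1.06365864e-03  1.71682375e+00] 0.0856940163646152 [-0.28333267 -0.48595019  0.84067473]
```

View pics/f_side.png

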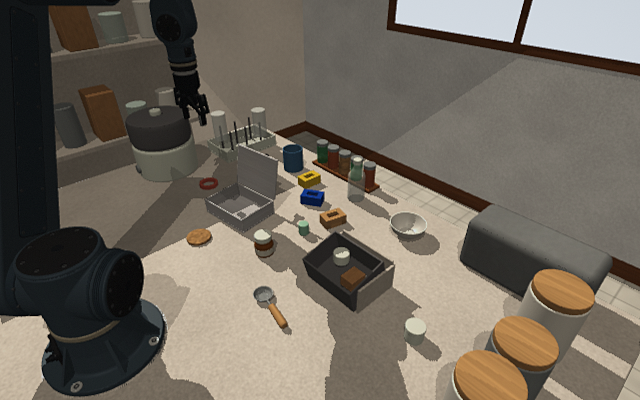

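Request:
{"method": "servo_tool", "body": {
  "xyz": [
    [0.12, -0.07, -1],
    [0, 0, -1],
    [0, 0, -1],
    [0, 0, -1],
    [0, 0, -1],
    [0, 0, -1],
    [0, 0, -0.6],
    [0, 0, 0]
  ],
  "angular": [
    [0, 0, 0],
    [0, 0, 0],
    [0, 0, 0],
    [0, 0, 0],
    [0, 0, 0],
    [0, 0, 0],
    [0, 0, 0],
    [0, 0, 0]
  ],
  "hand": [0, 0, 0, 0, 0, 0, 0, 0]
}}

```text
t: 9.38
position: [0.5044, 0.4403, 0.0293]
tool_rot: [-3.14, 0.001, 1.713]
ft_force: [0.7, 0.2, 0.1]
gripper_width: 0.0851
```

```bash
python3 shot.py g
python3 - <<'E'
import cv2,numpy as np
t=cv2.imread("pics/g_top.png");s=cv2.imread("pics/g_side.png")
A=cv2.resize(t[195:275,125:205],None,fx=5,fy=5);B=cv2.resize(s[140:220,165:245],None,fx=5,fy=5)
cv2.imwrite("pics/g.png",np.hstack([A,B]))
E
```

```text
9.475 [0.50533136 0.44130019 0.03111696] [ 3.14059895e+00 -4.12959584e-04  1.71359478e+00] 0.08518994062960028 [-0.19027601  0.70937866  0.26370671]
```

View pics/g.png

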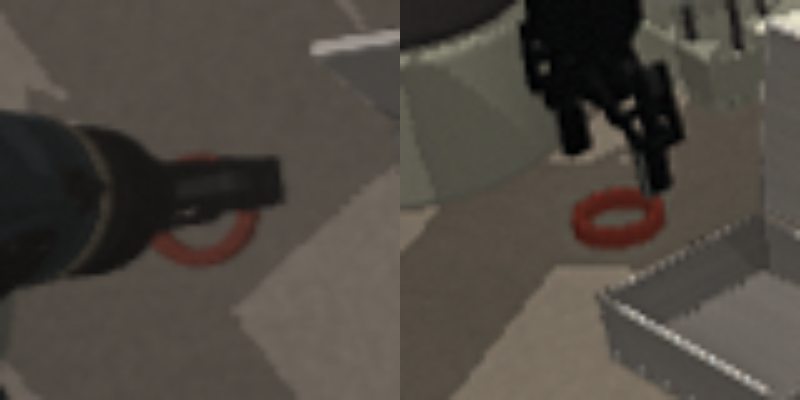

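Run:
```python
from geo import *
t,K,T=load("g","top");s,Ks,Ts=load("g","side")
for p in [(.505,.441,.031),(.505,.441,.10),(.505,.384,.05),(.503,.4435,.007)]: print(p,proj(K,T,p),proj(Ks,Ts,p))
print(onz(K,T,164.6,236.4,.007),onz(K,T,165.6,236.4,.007))
h=cv2.cvtColor(s,cv2.COLOR_RGB2HSV)
for st,c,m in blobs(s,(0,100,40),(8,255,255),(190,170,225,195)): 
  print(st,c,onz(Ks,Ts,*(st[:2]+st[2:4]/2-.5),.007))
```

```text
(0.505, 0.441, 0.031) (np.float64(162.46764725647205), np.float64(235.23003846861326)) (np.float64(207.9634468753942), np.float64(177.4403382072657))
(0.505, 0.441, 0.1) (np.float64(152.59225190385757), np.float64(235.0513794561577)) (np.float64(204.5870892317633), np.float64(160.42617429499995))
(0.505, 0.384, 0.05) (np.float64(180.119898726114), np.float64(234.77059291553525)) (np.float64(215.15228092235424), np.float64(178.92941696542835))
(0.503, 0.4435, 0.007) (np.float64(164.762799431091), np.float64(235.99219867876144)) (np.float64(208.2581488604554), np.float64(183.06266307122166))
[0.50182317 0.4439532  0.007     ] [0.50176391 0.44103203 0.007     ]
[199 177  19  13 163] [208.07361963 183.28834356] [0.50252282 0.44452942 0.007     ]
```

Request:
{"method": "servo_tool", "body": {
  "xyz": [
    [-0.1, 0.1, -0.5],
    [0, 0, -0.52],
    [0, 0, 0],
    [0, 0, 0],
    [0, 0, 0],
    [0, 0, 0],
    [0, 0, 0],
    [0, 0, 0]
  ],
  "angular": [
    [0, 0, 0],
    [0, 0, 0],
    [0, 0, 0],
    [0, 0, 0],
    [0, 0, 0],
    [0, 0, 0],
    [0, 0, 0],
    [0, 0, 0]
  ],
  "hand": [0, 0, 0, 0.15, 0.3, 0.5, 0.5, 0.5],
  "squeeze": 20
}}

```text
t: 10.48
position: [0.5018, 0.4444, 0.0001]
tool_rot: [3.141, -0.0, 1.714]
ft_force: [-0.9, -1.9, 5.6]
gripper_width: 0.0658
```

Request:
{"method": "servo_tool", "body": {
  "xyz": [
    [0, 0, 0.3],
    [0, 0, 0.8],
    [0, 0, 1],
    [0, 0, 1],
    [-0.1, -0.8, 0.9],
    [-0.1, -1, 0],
    [-0.1, -1, 0],
    [0, -1, 0]
  ],
  "angular": [
    [0, 0, 0],
    [0, 0, 0],
    [0, 0, 0],
    [0, 0, 0],
    [0, 0, 0],
    [0, 0, 0],
    [0, 0, 0],
    [0, 0, 0]
  ],
  "hand": [0.5, 0.5, 0.5, 0.5, 0.5, 0.5, 0.5, 0.5]
}}

```text
t: 11.48
position: [0.4925, 0.3294, 0.12]
tool_rot: [3.141, -0.0, 1.714]
ft_force: [0.3, -0.2, -0.4]
gripper_width: 0.0654
```

Request:
{"method": "servo_tool", "body": {
  "xyz": [
    [0, -1, 0],
    [0, -1, 0],
    [0, -1, 0],
    [0, -0.66, 0],
    [0, 0, 0],
    [0, 0, 0]
  ],
  "angular": [
    [0, 0, 0],
    [0, 0, 0],
    [0, 0, 0],
    [0, 0, 0],
    [0, 0, 0],
    [0, 0, 0]
  ],
  "hand": [0.5, 0.5, 0.5, 0.5, 0.5, 0.5]
}}

```text
t: 12.22
position: [0.493, 0.221, 0.1196]
tool_rot: [3.141, -0.0, 1.714]
ft_force: [0.1, -0.5, -0.7]
gripper_width: 0.0656
```

```bash
python3 shot.py h
python3 - <<'E'
import cv2,numpy as np
t=cv2.imread("pics/h_top.png");s=cv2.imread("pics/h_side.png")
A=cv2.resize(t[185:285,190:290],None,fx=4,fy=4);B=cv2.resize(s[120:220,180:280],None,fx=4,fy=4)
cv2.imwrite("pics/h.png",np.hstack([A,B]))
E
```

```text
12.325 [0.49277945 0.22121215 0.11938595] [ 3.14136650e+00 -1.85899943e-04  1.71464452e+00] 0.06542127431123206 [0.23786127 0.84497066 0.38127339]
```

View pics/h.png

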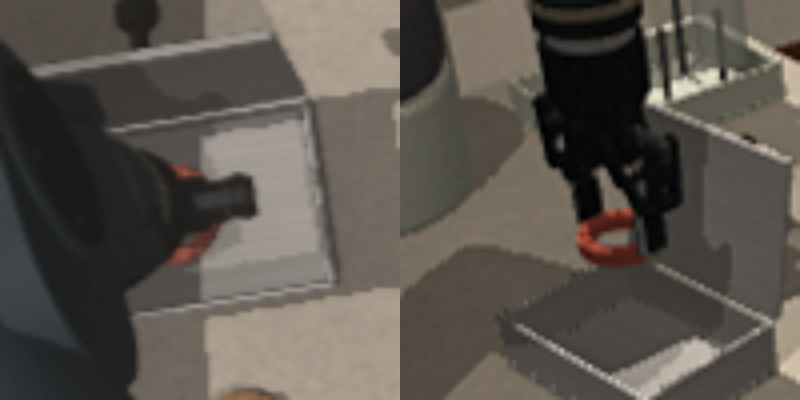

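Request:
{"method": "servo_tool", "body": {
  "xyz": [
    [0, 0, -1],
    [0, 0, -1],
    [0, 0, -1],
    [0, 0, -0.6],
    [0, 0, -0.22],
    [0, 0, 0],
    [0, 0, 0]
  ],
  "angular": [
    [0, 0, 0],
    [0, 0, 0],
    [0, 0, 0],
    [0, 0, 0],
    [0, 0, 0],
    [0, 0, 0],
    [0, 0, 0]
  ],
  "hand": [0.5, 0.5, 0.5, 0.5, 0.5, 0.5, 0.5]
}}

```text
t: 13.2
position: [0.493, 0.2209, 0.0053]
tool_rot: [3.141, -0.0, 1.714]
ft_force: [0.3, 0.3, -0.7]
gripper_width: 0.0656
```

Request:
{"method": "servo_tool", "body": {
  "xyz": [
    [0, 0, 0],
    [0, 0, 0],
    [0, 0, 0],
    [0, 0, 0],
    [0, 0, 0.4],
    [0, 0, 1],
    [0, 0, 1],
    [0, 0, 1]
  ],
  "angular": [
    [0, 0, 0],
    [0, 0, 0],
    [0, 0, 0],
    [0, 0, 0],
    [0, 0, 0],
    [0, 0, 0],
    [0, 0, 0],
    [0, 0, 0]
  ],
  "hand": [0.15, 0.05, 0, 0, 0, 0, 0, 0]
}}

```text
t: 14.2
position: [0.4927, 0.2204, 0.1086]
tool_rot: [3.141, -0.0, 1.714]
ft_force: [0.4, 0.6, -0.1]
gripper_width: 0.0852
```

Request:
{"method": "servo_tool", "body": {
  "xyz": [
    [0, -0.5, 1],
    [0.4, -1, 0.5],
    [0.4, -1, 0],
    [0.4, -1, 0],
    [0.4, -1, 0],
    [0.4, -1, 0],
    [0.4, -1, 0],
    [0.4, -0.9, 0]
  ],
  "angular": [
    [0, 0, 0],
    [0, 0, 0],
    [0, 0, 0],
    [0, 0, 0],
    [0, 0, 0],
    [0, 0, 0],
    [0, 0, 0],
    [0, 0, 0]
  ],
  "hand": [0, 0, 0, 0, 0, 0, 0, 0]
}}

```text
t: 15.2
position: [0.577, -0.0027, 0.1527]
tool_rot: [3.141, 0.0, 1.714]
ft_force: [0.5, 0.5, 0.4]
gripper_width: 0.0851
```

```bash
python3 shot.py i
python3 - <<'E'
import cv2,numpy as np
t=cv2.imread("pics/i_top.png");s=cv2.imread("pics/i_side.png")
A=cv2.resize(t[180:280,210:350],None,fx=4,fy=4)[:400,:560];B=cv2.resize(s[140:240,200:320],None,fx=4,fy=4)
cv2.imwrite("pics/i1.png",A);cv2.imwrite("pics/i2.png",B)
from geo import *
t,K,T=load("i","top");s,Ks,Ts=load("i","side")
a=np.radians(8.3);R=np.array([[np.cos(a),np.sin(a)],[-np.sin(a),np.cos(a)]])
for im,k,tt,roi in((t,K,T,(205,205,280,265)),(s,Ks,Ts,(200,170,280,230))):
  for st,c,m in blobs(im,(0,100,40),(10,255,255),roi):
    p=onz(k,tt,*(st[:2]+st[2:4]/2-.5),.011); print(st,c,p,R@(p[:2]-[.4938,.2207]))
for im,k,tt,roi in((t,K,T,(300,190,335,225)),(s,Ks,Ts,(290,210,320,245))):
  for st,c,m in blobs(im,(50,30,60),(75,90,255),roi):
    p=onz(k,tt,*(st[:2]+st[2:4]/2-.5),.019); print("cap",st,c,p)
E
```

```text
15.3 [ 0.57758078 -0.00383481  0.15248649] [3.14053727e+00 8.37527654e-04 1.71132570e+00] 0.08576052535171486 [0.92146793 0.82337221 0.40474432]
[230 227  22  23 204] [240.54901961 238.26960784] [0.49265856 0.22147667 0.011     ] [-0.00101737  0.00093331]
[229 202  21  15 188] [239.72340426 209.18085106] [0.49422013 0.22383818 0.011     ] [0.00086874 0.00304466]
cap [298 221  11  15 126] [303.20634921 227.76190476] [ 0.57741226 -0.00155363  0.019     ]
```

View pics/i1.png

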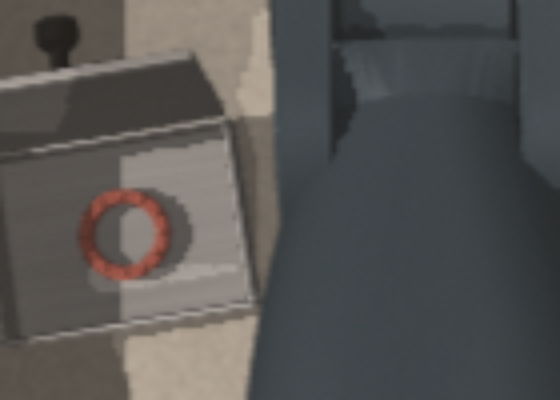

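View pics/i2.png

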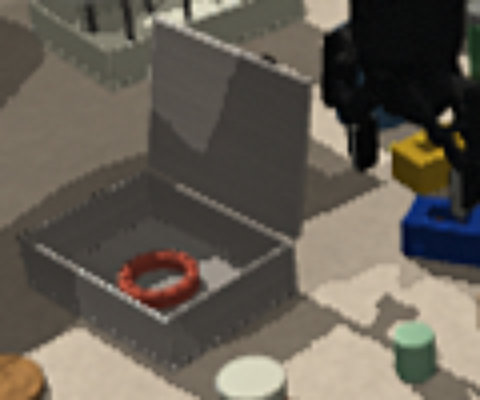

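Request:
{"method": "servo_tool", "body": {
  "xyz": [
    [0, 0.07, -1],
    [0, 0, -1],
    [0, 0, -1],
    [0, 0, -1],
    [0, 0, -0.6],
    [0, 0, 0],
    [0, 0, 0],
    [0, 0, 0]
  ],
  "angular": [
    [0, 0, 0],
    [0, 0, 0],
    [0, 0, 0],
    [0, 0, 0],
    [0, 0, 0],
    [0, 0, 0],
    [0, 0, 0],
    [0, 0, 0]
  ],
  "hand": [0, 0, 0, 0, 0, 0.2, 0.4, 0.6]
}}

```text
t: 16.3
position: [0.5774, 0.0007, 0.015]
tool_rot: [3.14, 0.0, 1.714]
ft_force: [0.8, 0.6, 0.1]
gripper_width: 0.035
```

Request:
{"method": "servo_tool", "body": {
  "xyz": [
    [0, 0, 0],
    [0, 0, 0],
    [0, 0, 0],
    [0, 0, 0]
  ],
  "angular": [
    [0, 0, 0],
    [0, 0, 0],
    [0, 0, 0],
    [0, 0, 0]
  ],
  "hand": [0.8, 1, 1, 1]
}}

```text
t: 16.8
position: [0.5773, 0.0006, 0.015]
tool_rot: [3.14, 0.0, 1.714]
ft_force: [-0.9, 0.9, 6.9]
gripper_width: 0.0307
```

```bash
python3 shot.py j
python3 - <<'E'
import cv2,numpy as np
s=cv2.imread("pics/j_side.png")
cv2.imwrite("pics/j2.png",cv2.resize(s[140:260,260:360],None,fx=5,fy=5))
E
```

```text
16.9 [0.57735434 0.00065329 0.01498296] [3.13964839e+00 7.44363375e-05 1.71389060e+00] 0.03129106533628235 [-0.78270825  1.65501666  6.31738171]
```

View pics/j2.png

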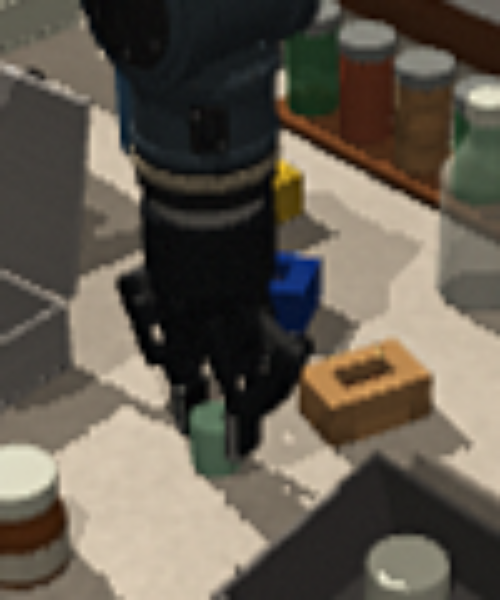

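Run:
```python
from geo import *
s,Ks,Ts=load("j","side")
for y in(-.017,-.025):
  for x in (.566,.577,.588):
   for z in(.008,.015): print(x,y,z,np.array(proj(Ks,Ts,(x-.14*y,y,z))).round(1))
c=s[200:245,295:320]; cv2.imwrite("pics/j3.png",cv2.resize(c,None,fx=12,fy=12,interpolation=0)[:,:,::-1])
```

```text
0.566 -0.017 0.008 [304.1 234.5]
0.566 -0.017 0.015 [304.1 232.7]
0.577 -0.017 0.008 [306.9 233. ]
0.577 -0.017 0.015 [306.9 231.1]
0.588 -0.017 0.008 [309.7 231.4]
0.588 -0.017 0.015 [309.6 229.6]
0.566 -0.025 0.008 [306.2 235.6]
0.566 -0.025 0.015 [306.1 233.8]
0.577 -0.025 0.008 [309. 234.]
0.577 -0.025 0.015 [308.9 232.2]
0.588 -0.025 0.008 [311.7 232.5]
0.588 -0.025 0.015 [311.7 230.7]
```

View pics/j3.png

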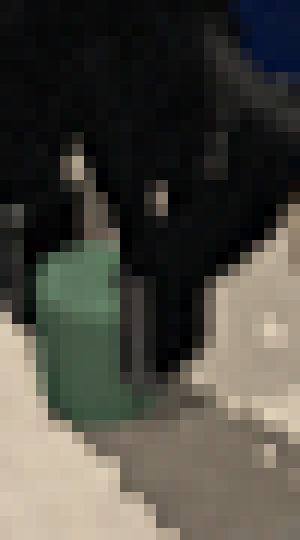

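Request:
{"method": "servo_tool", "body": {
  "xyz": [
    [0, 0, 0.5],
    [0, 0, 1],
    [-0.4, 0, 1],
    [-0.8, 0.4, 1],
    [-0.8, 0.95, 0],
    [-0.81, 1, 0],
    [0, 1, 0],
    [0, 1, 0]
  ],
  "angular": [
    [0, 0, 0],
    [0, 0, 0],
    [0, 0, 0],
    [0, 0, 0],
    [0, 0, 0],
    [0, 0, 0],
    [0, 0, 0],
    [0, 0, 0]
  ],
  "hand": [1, 1, 1, 1, 1, 1, 1, 1]
}}

```text
t: 17.9
position: [0.4923, 0.1319, 0.1202]
tool_rot: [3.14, -0.0, 1.714]
ft_force: [0.6, 0.7, -1.0]
gripper_width: 0.0312
```

Request:
{"method": "servo_tool", "body": {
  "xyz": [
    [0, 1, 0],
    [0, 1, 0],
    [0, 1, 0],
    [0, 0, 0],
    [0, 0, 0]
  ],
  "angular": [
    [0, 0, 0],
    [0, 0, 0],
    [0, 0, 0],
    [0, 0, 0],
    [0, 0, 0]
  ],
  "hand": [1, 1, 1, 1, 1]
}}

```text
t: 18.52
position: [0.4922, 0.2207, 0.1193]
tool_rot: [3.141, 0.0, 1.714]
ft_force: [0.4, 0.1, -0.8]
gripper_width: 0.031
```

```bash
python3 shot.py k
python3 - <<'E'
import cv2,numpy as np
from geo import *
s,Ks,Ts=load("k","side")
cv2.imwrite("pics/k2.png",cv2.resize(s[120:220,180:300],None,fx=5,fy=5)[:,:,::-1])
for st,c,m in blobs(s,(50,30,40),(75,110,255),(210,140,280,215)): print(st,c,onz(Ks,Ts,*(st[:2]+st[2:4]/2-.5),.124))
print(proj(Ks,Ts,(.493,.2212,.124)))
E
```

```text
18.625 [0.49229852 0.22024536 0.11911624] [3.14153305e+00 2.79770296e-04 1.71312305e+00] 0.03096177362869623 [-0.44107514  0.67511671  0.33569202]
[230 173  11  15  90] [233.53333333 181.13333333] [0.49319395 0.21905994 0.124     ]
(np.float64(234.57336830728076), np.float64(179.75769885825557))
```

View pics/k2.png

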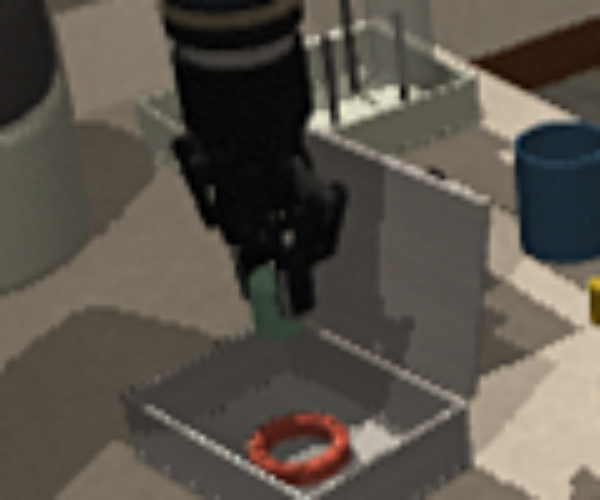

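Request:
{"method": "servo_tool", "body": {
  "xyz": [
    [0.03, 0.03, -1],
    [0, 0, -1],
    [0, 0, -0.8],
    [0, 0, -0.3],
    [0, 0, -0.2],
    [0, 0, 0],
    [0, 0, 0]
  ],
  "angular": [
    [0, 0, 0],
    [0, 0, 0],
    [0, 0, 0],
    [0, 0, 0],
    [0, 0, 0],
    [0, 0, 0],
    [0, 0, 0]
  ],
  "hand": [1, 1, 1, 1, 1, 1, 1]
}}

```text
t: 19.5
position: [0.4937, 0.2221, 0.0205]
tool_rot: [3.14, -0.0, 1.714]
ft_force: [-0.1, 0.8, 0.6]
gripper_width: 0.031
```

```bash
python3 shot.py l
python3 - <<'E'
import cv2,numpy as np
from geo import *
s,Ks,Ts=load("l","side")
cv2.imwrite("pics/l2.png",cv2.resize(s[140:240,190:290],None,fx=6,fy=6)[:,:,::-1])
E
```

```text
19.6 [0.49362422 0.22210942 0.02042708] [ 3.14052348e+00 -1.90764246e-04  1.71392938e+00] 0.03084477528910725 [ 0.1014331   0.04009374 -0.4104544 ]
```

View pics/l2.png

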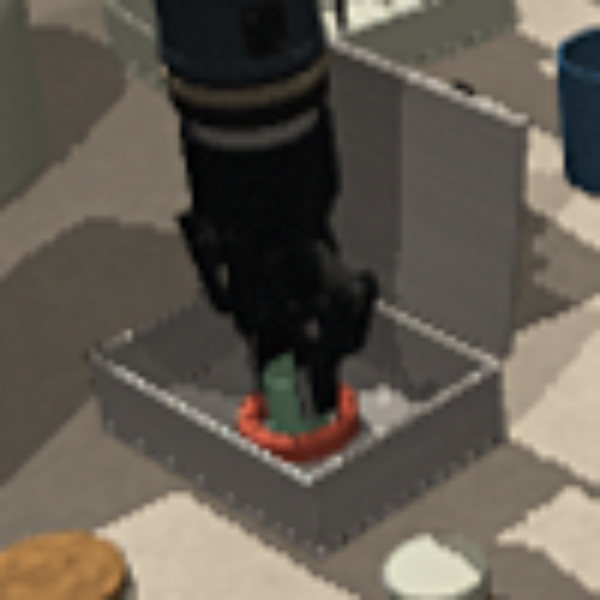

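Request:
{"method": "servo_tool", "body": {
  "xyz": [
    [0, 0, -0.01],
    [0, 0, 0],
    [0, 0, 0],
    [0, 0, 0.3],
    [0, 0, 1],
    [0, 0, 1],
    [0, 0, 1],
    [0, 0, 1]
  ],
  "angular": [
    [0, 0, 0],
    [0, 0, 0],
    [0, 0, 0],
    [0, 0, 0],
    [0, 0, 0],
    [0, 0, 0],
    [0, 0, 0],
    [0, 0, 0]
  ],
  "hand": [0.55, 0.45, 0.4, 0.4, 0.4, 0.2, 0, 0]
}}

```text
t: 20.6
position: [0.4932, 0.2219, 0.1502]
tool_rot: [3.141, -0.0, 1.714]
ft_force: [0.6, 0.4, -0.4]
gripper_width: 0.0852
```

Request:
{"method": "servo_tool", "body": {
  "xyz": [
    [0, 0, 1],
    [0, 0, 1],
    [0, 0, 1],
    [0.9, 0.12, 0],
    [0.9, 0.12, 0],
    [0.9, 0.12, 0],
    [0.9, 0.12, 0],
    [0.8, 0.1, 0]
  ],
  "angular": [
    [0, 0, 0],
    [0, 0, 0],
    [0, 0, 0],
    [0, 0, 0],
    [0, 0, 0],
    [0, 0, 0],
    [0, 0, 0],
    [0, 0, 0]
  ],
  "hand": [0, 0, 0, 0, 0, 0, 0, 0]
}}

```text
t: 21.6
position: [0.626, 0.2394, 0.239]
tool_rot: [3.141, 0.0, 1.714]
ft_force: [-0.9, 1.3, -0.1]
gripper_width: 0.0853
```

```bash
python3 shot.py m
python3 - <<'E'
import cv2,numpy as np
from geo import *
s,Ks,Ts=load("m","side");t,K,T=load("m","top")
cv2.imwrite("pics/m.png",np.hstack([cv2.resize(s[140:240,190:290],None,fx=4,fy=4),cv2.resize(t[185:285,190:290],None,fx=4,fy=4)])[:,:,::-1])
for im,k,tt,roi in((t,K,T,(205,205,280,265)),(s,Ks,Ts,(200,170,280,230))):
  for st,c,m in blobs(im,(50,30,40),(75,110,255),roi): print("cap",st,c,onz(k,tt,*(st[:2]+st[2:4]/2-.5),.025))
  for st,c,m in blobs(im,(0,100,40),(10,255,255),roi): print("tee",st,c,onz(k,tt,*(st[:2]+st[2:4]/2-.5),.011))
E
```

```text
21.7 [0.62682546 0.23931824 0.23797464] [3.14150852e+00 2.20116364e-04 1.71328023e+00] 0.08564323508380305 [-0.27229723  0.39256079  0.01780965]
cap [234 233  12  11 106] [239.11320755 237.88679245] [0.49266096 0.22166652 0.025     ]
tee [230 227  22  23 207] [240.56521739 238.2705314 ] [0.49265856 0.22147667 0.011     ]
cap [234 199  11  13 113] [238.75221239 204.99115044] [0.49701608 0.22501406 0.025     ]
tee [229 203  21  14 140] [240.15714286 210.7       ] [0.49268803 0.2214392  0.011     ]
```

View pics/m.png

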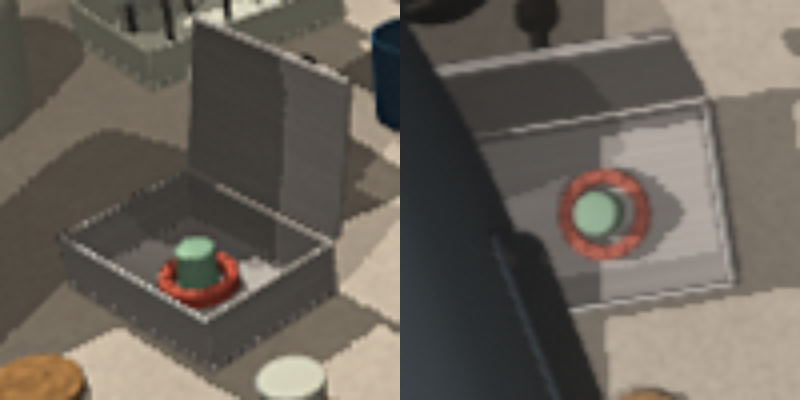

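Request:
{"method": "servo_tool", "body": {
  "xyz": [
    [-0.03, 0, -1],
    [0, 0, -1],
    [0, 0, -1],
    [0, 0, -0.8],
    [0, 0, 0],
    [0, 0, 0],
    [0, 0, 0],
    [0, 0, 0]
  ],
  "angular": [
    [0, 0, 0],
    [0, 0, 0],
    [0, 0, 0],
    [0, 0, 0],
    [0, 0, 0],
    [0, 0, 0],
    [0, 0, 0],
    [0, 0, 0]
  ],
  "hand": [0, 0, 0, 0, 0.3, 0.6, 1, 1],
  "squeeze": 30
}}

```text
t: 22.7
position: [0.6252, 0.2395, 0.1259]
tool_rot: [3.139, -0.0, 1.714]
ft_force: [2.1, -0.7, 4.1]
gripper_width: 0.0266
```

Request:
{"method": "servo_tool", "body": {
  "xyz": [
    [0, 0, 0],
    [0, 0, 0],
    [0, 0, 0]
  ],
  "angular": [
    [0, 0, 0],
    [0, 0, 0],
    [0, 0, 0]
  ],
  "hand": [1, 1, 1]
}}

```text
t: 23.08
position: [0.6255, 0.2395, 0.1257]
tool_rot: [3.139, -0.0, 1.714]
ft_force: [3.1, -0.6, 6.2]
gripper_width: 0.0265
```

```bash
python3 arc.py 102 54 8; python3 arc.py 54 0 9; python3 arc.py 12 0 4
```

```text
[[-0.33, -0.05, 0.21], [-0.35, -0.05, 0.17], [-0.37, -0.05, 0.13], [-0.38, -0.06, 0.09], [-0.39, -0.06, 0.05], [-0.39, -0.06, 0.01], [-0.39, -0.06, -0.03], [-0.39, -0.06, -0.07]]
end vs start -0.0898983858751409 -0.013114756183631282 0.01646110202129153
[[-0.38, -0.05, -0.11], [-0.36, -0.05, -0.15], [-0.34, -0.05, -0.19], [-0.32, -0.05, -0.23], [-0.3, -0.04, -0.26], [-0.27, -0.04, -0.29], [-0.24, -0.03, -0.32], [-0.2, -0.03, -0.34], [-0.17, -0.02, -0.36]]
end vs start -0.07727699232976064 -0.011273493991502292 -0.06724345066250134
[[-0.11, -0.02, -0.17], [-0.1, -0.01, -0.17], [-0.09, -0.01, -0.18], [-0.08, -0.01, -0.18]]
end vs start -0.011120494738792864 -0.0016223047357399982 -0.020897819623174586
```

Gripping again; close along the arc.

Request:
{"method": "servo_tool", "body": {
  "xyz": [
    [-0.33, -0.05, 0.18],
    [-0.35, -0.05, 0.17],
    [-0.37, -0.05, 0.13],
    [-0.38, -0.06, 0.09],
    [-0.39, -0.06, 0.05],
    [-0.39, -0.06, 0.01],
    [-0.39, -0.06, -0.03],
    [-0.39, -0.06, -0.07]
  ],
  "angular": [
    [0, 0, 0],
    [0, 0, 0],
    [0, 0, 0],
    [0, 0, 0],
    [0, 0, 0],
    [0, 0, 0],
    [0, 0, 0],
    [0, 0, 0]
  ],
  "hand": [1, 1, 1, 1, 1, 1, 1, 1]
}}

```text
t: 24.08
position: [0.5346, 0.2265, 0.1411]
tool_rot: [3.14, -0.001, 1.714]
ft_force: [0.8, 3.7, 0.8]
gripper_width: 0.0263
```

Request:
{"method": "servo_tool", "body": {
  "xyz": [
    [-0.38, -0.05, -0.11],
    [-0.36, -0.05, -0.15],
    [-0.34, -0.05, -0.19],
    [-0.32, -0.05, -0.23],
    [-0.3, -0.04, -0.26],
    [-0.27, -0.04, -0.29],
    [-0.24, -0.03, -0.32],
    [0, 0, 0]
  ],
  "angular": [
    [0, 0, 0],
    [0, 0, 0],
    [0, 0, 0],
    [0, 0, 0],
    [0, 0, 0],
    [0, 0, 0],
    [0, 0, 0],
    [0, 0, 0]
  ],
  "hand": [1, 1, 1, 1, 1, 1, 1, 1]
}}

```text
t: 25.08
position: [0.467, 0.2168, 0.0926]
tool_rot: [-3.14, -0.001, 1.715]
ft_force: [0.4, 5.8, -0.7]
gripper_width: 0.0264
```

Request:
{"method": "servo_tool", "body": {
  "xyz": [
    [-0.18, -0.02, -0.33],
    [-0.15, -0.02, -0.33],
    [0, 0, -0.1],
    [0, 0, -0.1],
    [0, 0, 0]
  ],
  "angular": [
    [0, 0, 0],
    [0, 0, 0],
    [0, 0, 0],
    [0, 0, 0],
    [0, 0, 0]
  ],
  "hand": [1, 1, 1, 1, 1]
}}

```text
t: 25.7
position: [0.458, 0.2157, 0.0705]
tool_rot: [3.14, -0.001, 1.714]
ft_force: [-10.6, 0.6, 37.2]
gripper_width: 0.0267
```

Request:
{"method": "servo_tool", "body": {
  "xyz": [
    [0, 0, 0],
    [0, 0, 0],
    [0, 0, 0],
    [0, 0, 0],
    [0, 0, 0.5],
    [0, 0, 1],
    [0, 0, 1],
    [0, 0, 1]
  ],
  "angular": [
    [0, 0, 0],
    [0, 0, 0],
    [0, 0, 0],
    [0, 0, 0],
    [0, 0, 0],
    [0, 0, 0],
    [0, 0, 0],
    [0, 0, 0]
  ],
  "hand": [0.4, 0.1, 0, 0, 0, 0, 0, 0]
}}

```text
t: 26.7
position: [0.4585, 0.2153, 0.1751]
tool_rot: [3.141, -0.0, 1.714]
ft_force: [0.4, 0.1, -0.2]
gripper_width: 0.0852
```

Request:
{"method": "servo_tool", "body": {
  "xyz": [
    [0.9, -1, 0],
    [0.9, -1, 0],
    [0.9, -1, 0],
    [0.9, -1, 0],
    [0.9, -1, 0],
    [0.9, -1, 0],
    [0.9, -1, 0],
    [0.9, -0.9, 0]
  ],
  "angular": [
    [0, 0, 0],
    [0, 0, -0.083],
    [0, 0, -0.083],
    [0, 0, -0.083],
    [0, 0, 0],
    [0, 0, 0],
    [0, 0, 0],
    [0, 0, 0]
  ],
  "hand": [0, 0, 0, 0, 0, 0, 0, 0]
}}

```text
t: 27.7
position: [0.6752, -0.0229, 0.1742]
tool_rot: [3.141, -0.0, 1.322]
ft_force: [0.6, 1.4, 0.1]
gripper_width: 0.0854
```

```bash
python3 shot.py n
python3 - <<'E'
import cv2,numpy as np
from geo import *
s,Ks,Ts=load("n","side");t,K,T=load("n","top")
cv2.imwrite("pics/n.png",cv2.resize(s[120:260,190:370],None,fx=4,fy=4)[:,:,::-1])
for st,c,m in blobs(s,(8,80,150),(22,200,255),(310,195,350,235)):
    cs,_=cv2.findContours(m.astype(np.uint8),cv2.RETR_EXTERNAL,cv2.CHAIN_APPROX_NONE)
    print(cv2.minAreaRect(np.array([onz(Ks,Ts,u,v,.034)[:2] for u,v in cs[0][:,0]]).astype(np.float32)))
E
```

```text
27.8 [ 0.6764475  -0.02447899  0.17325411] [3.14027267e+00 5.50027891e-04 1.31998332e+00] 0.08543490905268473 [-0.78979763  0.6809296   0.69618942]
((0.6776109337806702, -0.02282179892063141), (0.04383643716573715, 0.06922896206378937), 76.1712875366211)
```

View pics/n.png

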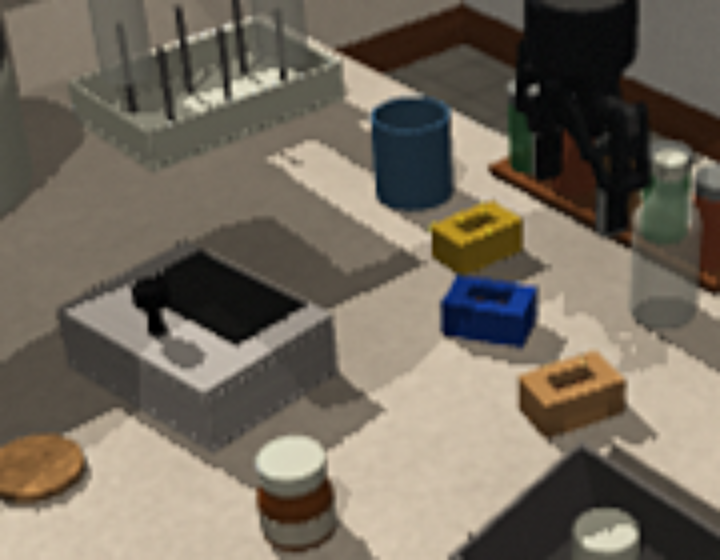

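Request:
{"method": "servo_tool", "body": {
  "xyz": [
    [0.03, 0.03, -1],
    [0, 0, -1],
    [0, 0, -1],
    [0, 0, -1],
    [0, 0, -1],
    [0, 0, -0.5],
    [0, 0, 0],
    [0, 0, 0]
  ],
  "angular": [
    [0, 0, 0],
    [0, 0, 0],
    [0, 0, 0],
    [0, 0, 0],
    [0, 0, 0],
    [0, 0, 0],
    [0, 0, 0],
    [0, 0, 0]
  ],
  "hand": [0, 0, 0, 0, 0, 0, 0.2, 0.4]
}}

```text
t: 28.8
position: [0.6761, -0.0207, 0.0095]
tool_rot: [3.14, -0.0, 1.323]
ft_force: [-0.4, -0.2, -0.3]
gripper_width: 0.0521
```

Request:
{"method": "servo_tool", "body": {
  "xyz": [
    [0, 0, 0],
    [0, 0, 0],
    [0, 0, 0],
    [0, 0, 0]
  ],
  "angular": [
    [0, 0, 0],
    [0, 0, 0],
    [0, 0, 0],
    [0, 0, 0]
  ],
  "hand": [0.6, 0.8, 0.8, 0.8]
}}

```text
t: 29.3
position: [0.6763, -0.0208, 0.0097]
tool_rot: [3.139, -0.0, 1.323]
ft_force: [-0.2, -0.5, 6.8]
gripper_width: 0.0455
```

Request:
{"method": "servo_tool", "body": {
  "xyz": [
    [0, 0, 0.5],
    [0, 0, 1],
    [0, 0, 1],
    [0, 0, 1],
    [-0.5, 0.8, 1],
    [-0.6, 1, 0.2],
    [-0.6, 1, 0],
    [-0.7, 1, 0]
  ],
  "angular": [
    [0, 0, 0],
    [0, 0, 0],
    [0, 0, 0],
    [0, 0, 0],
    [0, 0, 0.05],
    [0, 0, 0.1],
    [0, 0, 0.1],
    [0, 0, 0]
  ],
  "hand": [0.8, 0.8, 0.8, 0.8, 0.8, 0.8, 0.8, 0.8]
}}

```text
t: 30.3
position: [0.6029, 0.0941, 0.1503]
tool_rot: [3.14, -0.0, 1.717]
ft_force: [-0.6, -0.1, -1.0]
gripper_width: 0.0455
```

Request:
{"method": "servo_tool", "body": {
  "xyz": [
    [-0.7, 1, 0],
    [-0.7, 1, 0],
    [-0.7, 1, 0],
    [-0.6, 1, 0],
    [-0.18, 0.37, 0],
    [0, 0, 0],
    [0, 0, 0]
  ],
  "angular": [
    [0, 0, 0],
    [0, 0, 0],
    [0, 0, 0],
    [0, 0, 0],
    [0, 0, 0],
    [0, 0, 0],
    [0, 0, 0]
  ],
  "hand": [0.8, 0.8, 0.8, 0.8, 0.8, 0.8, 0.8]
}}

```text
t: 31.18
position: [0.5175, 0.2237, 0.1493]
tool_rot: [3.141, 0.0, 1.715]
ft_force: [0.5, 0.8, -0.8]
gripper_width: 0.0455
```

```bash
python3 shot.py o
python3 - <<'E'
import cv2,numpy as np
from geo import *
s,Ks,Ts=load("o","side");t,K,T=load("o","top")
cv2.imwrite("pics/o.png",np.hstack([cv2.resize(s[120:220,190:290],None,fx=4,fy=4),cv2.resize(t[185:285,190:290],None,fx=4,fy=4)])[:,:,::-1])
E
```

```text
31.275 [0.51748166 0.22345777 0.1491038 ] [3.14150715e+00 2.97167570e-04 1.71422528e+00] 0.045319876100540536 [ 0.42752344  0.62817783 -1.21745706]
```

View pics/o.png

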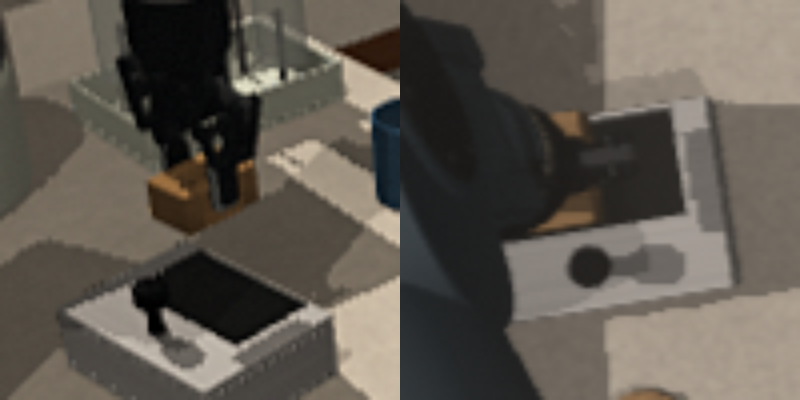

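Request:
{"method": "servo_tool", "body": {
  "xyz": [
    [0.02, 0.02, -1],
    [0, 0, -1],
    [0, 0, -0.4],
    [0, 0, -0.2],
    [0, 0, 0],
    [0, 0, 0]
  ],
  "angular": [
    [0, 0, 0],
    [0, 0, 0],
    [0, 0, 0],
    [0, 0, 0],
    [0, 0, 0],
    [0, 0, 0]
  ],
  "hand": [0.8, 0.8, 0.8, 0.8, 0.8, 0.8]
}}

```text
t: 32.02
position: [0.5181, 0.2252, 0.072]
tool_rot: [3.14, -0.0, 1.715]
ft_force: [-0.3, 0.2, -0.8]
gripper_width: 0.0452
```

Request:
{"method": "servo_tool", "body": {
  "xyz": [
    [0, 0, -0.05],
    [0, 0, 0]
  ],
  "angular": [
    [0, 0, 0],
    [0, 0, 0]
  ],
  "hand": [0.8, 0.8]
}}

```text
t: 32.28
position: [0.5176, 0.225, 0.0698]
tool_rot: [3.141, 0.0, 1.716]
ft_force: [-0.0, -0.6, -0.1]
gripper_width: 0.0455
```

Request:
{"method": "servo_tool", "body": {
  "xyz": [
    [0, 0, 0],
    [0, 0, 0],
    [0, 0, 0],
    [0, 0, 0],
    [0, 0, 0.3],
    [0, 0, 1],
    [0, 0, 1],
    [0, 0, 1]
  ],
  "angular": [
    [0, 0, 0],
    [0, 0, 0],
    [0, 0, 0],
    [0, 0, 0],
    [0, 0, 0],
    [0, 0, 0],
    [0, 0, 0],
    [0, 0, 0]
  ],
  "hand": [0.3, 0.1, 0, 0, 0, 0, 0, 0]
}}

```text
t: 33.28
position: [0.5176, 0.2249, 0.1702]
tool_rot: [3.141, -0.0, 1.715]
ft_force: [0.1, -0.0, -0.5]
gripper_width: 0.0855
```

Request:
{"method": "servo_tool", "body": {
  "xyz": [
    [0, -1, 1],
    [0, -1, 0],
    [0, -1, 0],
    [0, -1, 0],
    [0, -1, 0],
    [0, -1, 0],
    [0, -1, 0],
    [0, -1, 0]
  ],
  "angular": [
    [0, 0, 0],
    [0, 0, 0],
    [0, 0, 0],
    [0, 0, 0],
    [0, 0, 0],
    [0, 0, 0],
    [0, 0, 0],
    [0, 0, 0]
  ],
  "hand": [0, 0, 0, 0, 0, 0, 0, 0]
}}

```text
t: 34.28
position: [0.5175, -0.0161, 0.1993]
tool_rot: [3.141, 0.0, 1.716]
ft_force: [0.8, 0.9, 0.3]
gripper_width: 0.0855
```

Request:
{"method": "servo_tool", "body": {
  "xyz": [
    [0, -1, 0],
    [0, -1, 0],
    [0, -1, 0],
    [0, -1, 0],
    [0, -1, 0],
    [0, -1, 0],
    [0, -1, 0],
    [0, -1, 0]
  ],
  "angular": [
    [0, 0, 0],
    [0, 0, 0],
    [0, 0, 0],
    [0, 0, 0],
    [0, 0, 0],
    [0, 0, 0],
    [0, 0, 0],
    [0, 0, 0]
  ],
  "hand": [0, 0, 0, 0, 0, 0, 0, 0]
}}

```text
t: 35.28
position: [0.5175, -0.2561, 0.1993]
tool_rot: [3.141, 0.0, 1.715]
ft_force: [0.1, 0.5, 0.9]
gripper_width: 0.0855
```

```bash
python3 shot.py p
python3 - <<'E'
import cv2,numpy as np
from geo import *
s,Ks,Ts=load("p","side");t,K,T=load("p","top")
cv2.imwrite("pics/p.png",np.hstack([cv2.resize(s[160:260,200:300],None,fx=4,fy=4),cv2.resize(t[185:285,190:290],None,fx=4,fy=4)])[:,:,::-1])
def show(n,img,K,T,lo,hi,roi,z):
    for st,c,m in blobs(img,lo,hi,roi):
        cs,_=cv2.findContours(m.astype(np.uint8),cv2.RETR_EXTERNAL,cv2.CHAIN_APPROX_NONE)
        P=np.array([onz(K,T,u,v,z)[:2] for u,v in cs[0][:,0]]).astype(np.float32)
        r=cv2.minAreaRect(P); print(n,st,c.round(1),"ctr",np.round(r[0],4),"size",np.round(np.array(r[1])*1000),r[2].__round__(1))
show("rat",t,K,T,(8,80,60),(22,200,255),(205,200,280,260),.094)
show("rat_s",s,Ks,Ts,(8,80,120),(22,200,255),(205,160,290,220),.094)
E
```

```text
35.375 [ 0.51751906 -0.2575217   0.19897212] [3.14115301e+00 1.13606100e-03 1.71309039e+00] 0.08590903655994515 [ 0.3013371  -0.60877258  0.24061319]
rat [223 215  22  28 434] [233.8 228.6] ctr [0.5184 0.2234] size [72. 51.] 8.3
rat_s [230 178  26  14 136] [242.6 184.3] ctr [0.5211 0.2253] size [72. 48.] 9.1
```

View pics/p.png

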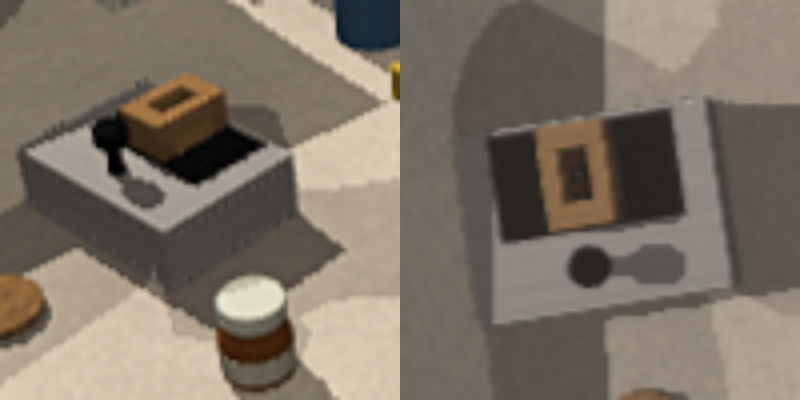

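View pics/p_side.png

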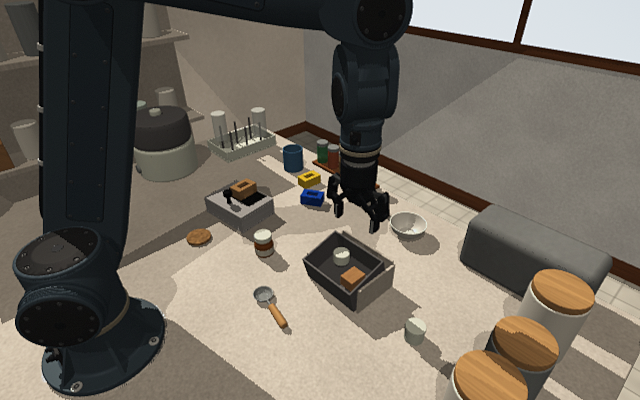

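Request:
{"method": "servo_tool", "body": {
  "xyz": [
    [0.02, -1, 0],
    [0, -1, 0],
    [0, -1, 0],
    [0, -1, 0],
    [0, -1, 0],
    [0, -1, 0],
    [0, -0.5, 0],
    [0, 0, 0]
  ],
  "angular": [
    [0, 0, 0],
    [0, 0, 0],
    [0, 0, 0],
    [0, 0, 0],
    [0, 0, 0],
    [0, 0, 0],
    [0, 0, 0],
    [0, 0, 0]
  ],
  "hand": [0, 0, 0, 0, 0, 0, 0, 0],
  "squeeze": 25
}}

```text
t: 36.38
position: [0.5181, -0.4502, 0.1985]
tool_rot: [-3.141, -0.0, 1.715]
ft_force: [-0.0, 0.4, 0.5]
gripper_width: 0.0855
```

Request:
{"method": "servo_tool", "body": {
  "xyz": [
    [0, 0, -1],
    [0, 0, -1],
    [0, 0, -1],
    [0, 0, -1],
    [0, 0, -1],
    [0, 0, -0.7],
    [0, 0, -0.35],
    [0, 0, 0]
  ],
  "angular": [
    [0, 0, 0],
    [0, 0, 0],
    [0, 0, 0],
    [0, 0, 0],
    [0, 0, 0],
    [0, 0, 0],
    [0, 0, 0],
    [0, 0, 0]
  ],
  "hand": [0, 0, 0, 0, 0, 0, 0, 0]
}}

```text
t: 37.38
position: [0.5181, -0.4491, 0.017]
tool_rot: [-3.141, -0.001, 1.716]
ft_force: [0.2, -0.7, 0.1]
gripper_width: 0.0856
```

```bash
python3 shot.py q
python3 - <<'E'
import cv2,numpy as np
from geo import *
s,Ks,Ts=load("q","side");t,K,T=load("q","top")
cv2.imwrite("pics/q.png",np.hstack([cv2.resize(s[260:360,365:465],None,fx=4,fy=4),cv2.resize(t[175:275,420:520],None,fx=4,fy=4)])[:,:,::-1])
E
```

```text
37.475 [ 0.51868627 -0.45007486  0.01814157] [3.14071137e+00 1.00928937e-03 1.71580683e+00] 0.08541681176940767 [-0.07980169  0.69205935  0.17495408]
```

View pics/q.png

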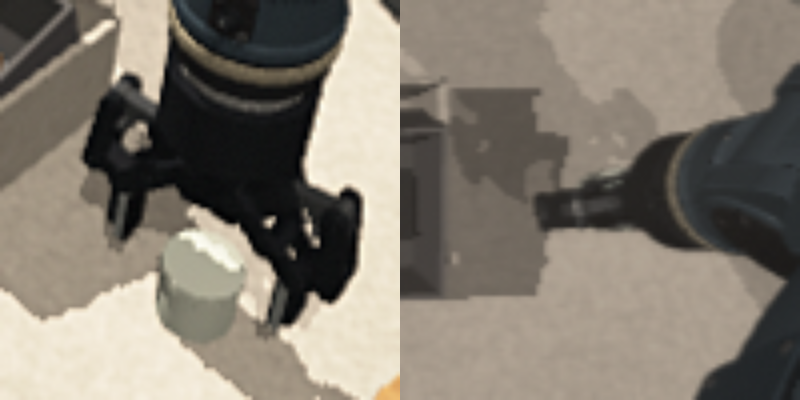

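Request:
{"method": "servo_tool", "body": {
  "xyz": [
    [0, 0, 0],
    [0, 0, 0],
    [0, 0, 0],
    [0, 0, 0],
    [0, 0, 0],
    [0, 0, 0],
    [0, 0, 0]
  ],
  "angular": [
    [0, 0, 0],
    [0, 0, 0],
    [0, 0, 0],
    [0, 0, 0],
    [0, 0, 0],
    [0, 0, 0],
    [0, 0, 0]
  ],
  "hand": [0.2, 0.4, 0.6, 0.8, 0.8, 0.8, 0.8]
}}

```text
t: 38.35
position: [0.5183, -0.4503, 0.0178]
tool_rot: [3.141, 0.001, 1.715]
ft_force: [-1.1, 0.6, 5.6]
gripper_width: 0.0448
```

Request:
{"method": "servo_tool", "body": {
  "xyz": [
    [0, 0, 0.4],
    [0, 0, 0.8],
    [0, 0, 1],
    [0, 0, 1],
    [0, 0, 1],
    [0, 0.5, 1],
    [0, 1, 0.8],
    [0, 1, 0]
  ],
  "angular": [
    [0, 0, 0],
    [0, 0, 0],
    [0, 0, 0],
    [0, 0, 0],
    [0, 0, 0],
    [0, 0, 0],
    [0, 0, 0],
    [0, 0, 0]
  ],
  "hand": [0.8, 0.8, 0.8, 0.8, 0.8, 0.8, 0.8, 0.8]
}}

```text
t: 39.35
position: [0.5188, -0.375, 0.1998]
tool_rot: [3.139, 0.003, 1.715]
ft_force: [0.2, -0.8, -0.3]
gripper_width: 0.0447
```

```bash
python3 shot.py r
python3 - <<'E'
import cv2,numpy as np
from geo import *
s,Ks,Ts=load("r","side");t,K,T=load("r","top")
cv2.imwrite("pics/r.png",np.hstack([cv2.resize(s[160:280,330:450],None,fx=4,fy=4),cv2.resize(t[155:275,380:460],None,fx=4,fy=4)])[:,:,::-1])
E
```

```text
39.45 [ 0.51824604 -0.37271155  0.19855963] [3.14074719e+00 9.37584314e-05 1.71747198e+00] 0.0450348055526192 [ 0.29213476 -0.14293466 -0.41801141]
```

View pics/r.png

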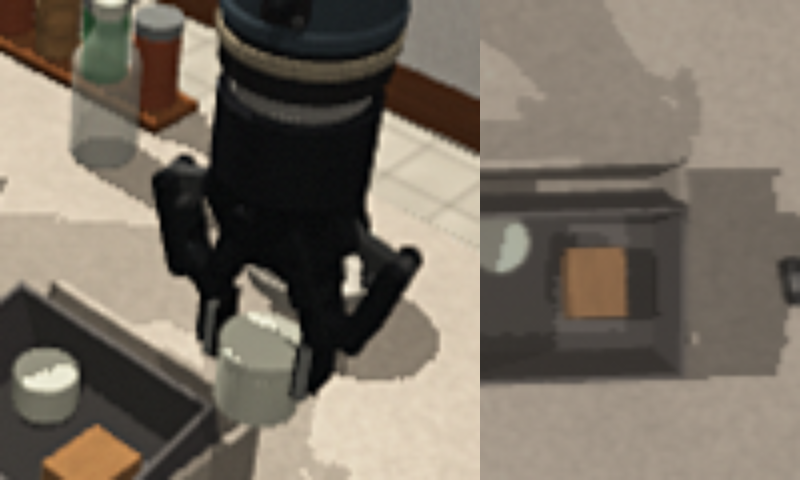

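Request:
{"method": "servo_tool", "body": {
  "xyz": [
    [0, 1, 0],
    [0, 1, 0],
    [0, 1, 0],
    [0, 1, 0],
    [0, 1, 0],
    [0, 1, 0],
    [0, 1, 0],
    [0, 1, 0]
  ],
  "angular": [
    [0, 0, 0],
    [0, 0, 0],
    [0, 0, 0],
    [0, 0, 0],
    [0, 0, 0],
    [0, 0, 0],
    [0, 0, 0],
    [0, 0, 0]
  ],
  "hand": [0.8, 0.8, 0.8, 0.8, 0.8, 0.8, 0.8, 0.8]
}}

```text
t: 40.45
position: [0.5182, -0.1346, 0.1973]
tool_rot: [3.142, 0.0, 1.715]
ft_force: [0.4, -1.0, -1.0]
gripper_width: 0.0452
```

Request:
{"method": "servo_tool", "body": {
  "xyz": [
    [0, 1, 0],
    [0, 1, 0],
    [0, 1, 0],
    [0, 1, 0],
    [0, 1, 0],
    [0, 1, 0],
    [0, 1, 0],
    [0, 1, 0]
  ],
  "angular": [
    [0, 0, 0],
    [0, 0, 0],
    [0, 0, 0],
    [0, 0, 0],
    [0, 0, 0],
    [0, 0, 0],
    [0, 0, 0],
    [0, 0, 0]
  ],
  "hand": [0.8, 0.8, 0.8, 0.8, 0.8, 0.8, 0.8, 0.8]
}}

```text
t: 41.45
position: [0.5184, 0.1055, 0.1973]
tool_rot: [3.141, 0.0, 1.715]
ft_force: [0.5, 0.1, -0.9]
gripper_width: 0.0448
```

Request:
{"method": "servo_tool", "body": {
  "xyz": [
    [0, 1, 0],
    [0, 1, 0],
    [0, 0.8, 0],
    [0, 0.2, -0.5],
    [0, 0, 0],
    [0, 0, 0]
  ],
  "angular": [
    [0, 0, 0],
    [0, 0, 0],
    [0, 0, 0],
    [0, 0, 0],
    [0, 0, 0],
    [0, 0, 0]
  ],
  "hand": [0.8, 0.8, 0.8, 0.8, 0.8, 0.8]
}}

```text
t: 42.2
position: [0.518, 0.194, 0.1819]
tool_rot: [-3.141, 0.001, 1.715]
ft_force: [-0.6, -1.1, -0.7]
gripper_width: 0.0449
```

```bash
python3 shot.py s
python3 - <<'E'
import cv2,numpy as np
from geo import *
s,Ks,Ts=load("s","side");t,K,T=load("s","top")
cv2.imwrite("pics/s.png",np.hstack([cv2.resize(s[120:220,200:300],None,fx=4,fy=4),cv2.resize(t[185:285,190:290],None,fx=4,fy=4)])[:,:,::-1])
for st,c,m in blobs(s,(20,15,100),(40,70,255),(225,130,265,180)): print(st,c,onz(Ks,Ts,*(st[:2]+st[2:4]/2-.5),.188))
print(proj(Ks,Ts,(.519,.225,.188)))
E
```

```text
42.3 [0.51833943 0.19417141 0.18233446] [3.14134619e+00 2.00103780e-04 1.71447511e+00] 0.044755523625360706 [ 0.62262036 -0.15843493 -1.00747939]
[225 147   8   7  36] [228.02777778 149.97222222] [0.52558552 0.29328869 0.188     ]
(np.float64(238.4899436715075), np.float64(158.19003351782032))
```

View pics/s.png

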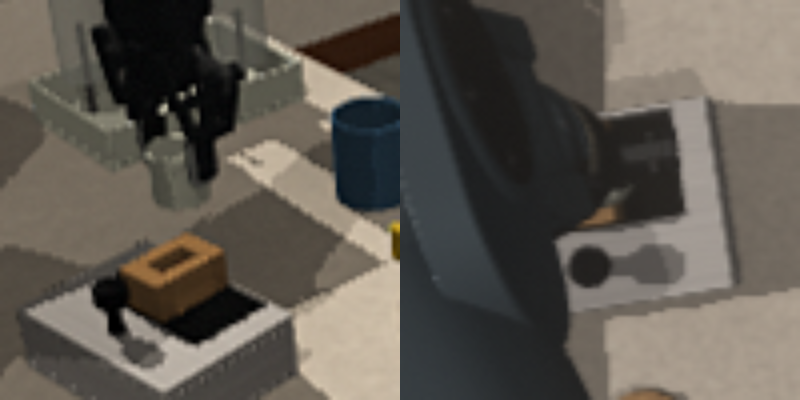

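Request:
{"method": "servo_tool", "body": {
  "xyz": [
    [0, 0.6, 0],
    [0.03, 0.42, 0],
    [0, 0, -1],
    [0, 0, -0.8],
    [0, 0, -0.3],
    [0, 0, -0.1],
    [0, 0, 0],
    [0, 0, 0]
  ],
  "angular": [
    [0, 0, 0],
    [0, 0, 0],
    [0, 0, 0],
    [0, 0, 0],
    [0, 0, 0],
    [0, 0, 0],
    [0, 0, 0],
    [0, 0, 0]
  ],
  "hand": [0.8, 0.8, 0.8, 0.8, 0.8, 0.8, 0.8, 0.8]
}}

```text
t: 43.3
position: [0.5195, 0.2258, 0.1169]
tool_rot: [3.14, -0.0, 1.715]
ft_force: [0.1, 0.3, -0.4]
gripper_width: 0.0445
```

```bash
python3 shot.py u
python3 - <<'E'
import cv2,numpy as np
from geo import *
s,Ks,Ts=load("u","side");t,K,T=load("u","top")
cv2.imwrite("pics/u.png",np.hstack([cv2.resize(s[120:220,200:300],None,fx=4,fy=4),cv2.resize(t[185:285,190:290],None,fx=4,fy=4)])[:,:,::-1])
E
```

```text
43.4 [0.51937297 0.22560463 0.11670023] [ 3.14060404e+00 -1.32313674e-04  1.71531534e+00] 0.04479603977881684 [-0.30099636 -0.17214706 -0.80056339]
```

View pics/u.png

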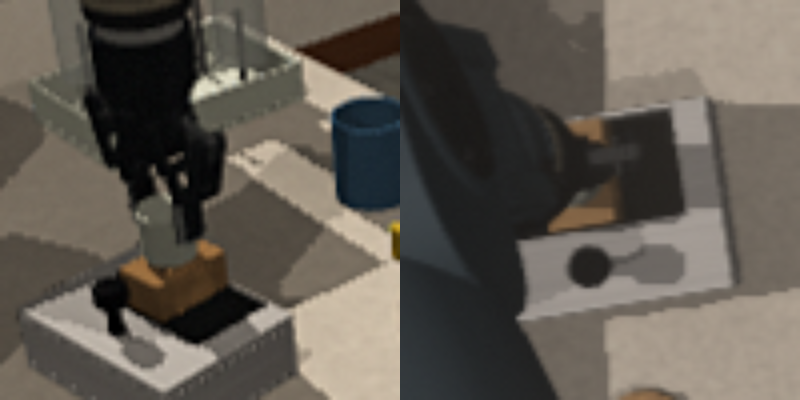

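Centred; lower the last 4 mm, with contact watched.

Request:
{"method": "servo_tool", "body": {
  "xyz": [
    [0, 0, -0.07],
    [0, 0, -0.06],
    [0, 0, 0],
    [0, 0, 0]
  ],
  "angular": [
    [0, 0, 0],
    [0, 0, 0],
    [0, 0, 0],
    [0, 0, 0]
  ],
  "hand": [0.8, 0.8, 0.8, 0.8]
}}

```text
t: 43.9
position: [0.519, 0.2255, 0.1121]
tool_rot: [-3.141, 0.0, 1.715]
ft_force: [0.4, 0.3, -0.3]
gripper_width: 0.0451
```

Request:
{"method": "servo_tool", "body": {
  "xyz": [
    [0, 0, -0.02],
    [0, 0, 0]
  ],
  "angular": [
    [0, 0, 0],
    [0, 0, 0]
  ],
  "hand": [0.8, 0.8]
}}

```text
t: 44.15
position: [0.5191, 0.2255, 0.1118]
tool_rot: [3.141, -0.0, 1.715]
ft_force: [-0.7, -0.1, 1.6]
gripper_width: 0.0448
```

Request:
{"method": "servo_tool", "body": {
  "xyz": [
    [0, 0, 0],
    [0, 0, 0],
    [0, 0, 0],
    [0, 0, 0],
    [0, 0, 0.3],
    [0, 0, 1],
    [0, 0, 1],
    [0, 0, 1]
  ],
  "angular": [
    [0, 0, 0],
    [0, 0, 0],
    [0, 0, 0],
    [0, 0, 0],
    [0, 0, 0],
    [0, 0, 0],
    [0, 0, 0],
    [0, 0, 0]
  ],
  "hand": [0.3, 0.1, 0, 0, 0, 0, 0, 0]
}}

```text
t: 45.15
position: [0.519, 0.2255, 0.2123]
tool_rot: [3.141, -0.0, 1.715]
ft_force: [0.4, 1.0, -0.8]
gripper_width: 0.0856
```

Request:
{"method": "servo_tool", "body": {
  "xyz": [
    [0, 0, 1],
    [-0.5, 1, 0],
    [-0.5, 1, 0],
    [-0.5, 1, 0],
    [-0.5, 1, 0],
    [-0.5, 1, 0],
    [0, 0, 0],
    [0, 0, 0]
  ],
  "angular": [
    [0, 0, 0],
    [0, 0, 0],
    [0, 0, 0],
    [0, 0, 0],
    [0, 0, 0],
    [0, 0, 0],
    [0, 0, 0],
    [0, 0, 0]
  ],
  "hand": [0, 0, 0, 0, 0, 0, 0, 0]
}}

```text
t: 46.15
position: [0.4441, 0.3753, 0.2409]
tool_rot: [3.141, 0.0, 1.716]
ft_force: [0.5, -0.2, -0.5]
gripper_width: 0.0856
```

```bash
python3 shot.py v
python3 - <<'E'
import cv2,numpy as np
from geo import *
s,Ks,Ts=load("v","side");t,K,T=load("v","top")
cv2.imwrite("pics/v.png",np.hstack([cv2.resize(s[140:260,180:300],None,fx=3.3,fy=3.3),cv2.resize(t[165:285,190:310],None,fx=3.3,fy=3.3)])[:,:,::-1])
def show(n,img,K,T,lo,hi,roi,z):
    for st,c,m in blobs(img,lo,hi,roi):
        cs,_=cv2.findContours(m.astype(np.uint8),cv2.RETR_EXTERNAL,cv2.CHAIN_APPROX_NONE)
        P=np.array([onz(K,T,u,v,z)[:2] for u,v in cs[0][:,0]]).astype(np.float32)
        r=cv2.minAreaRect(P); print(n,st,c.round(1),"ctr",np.round(r[0],4),"size",np.round(np.array(r[1])*1000),r[2].__round__(1))
show("pot",t,K,T,(25,12,60),(55,60,255),(215,205,255,250),.136)
show("pot_s",s,Ks,Ts,(20,15,120),(40,60,255),(225,150,260,190),.136)
show("rat",t,K,T,(8,80,60),(22,200,255),(205,200,280,260),.094)
show("jar",s,Ks,Ts,(20,15,165),(35,60,255),(250,225,280,245),.066)
E
```

```text
46.25 [0.44442659 0.37480564 0.24082566] [3.14137891e+00 1.87758885e-04 1.71466248e+00] 0.08562593888395735 [ 0.15207214 -0.25356704 -0.37117847]
pot [222 220  17  17 240] [229.9 228.3] ctr [0.5186 0.2249] size [42. 42.] 0.0
pot_s [233 169  15   9  96] [240.4 173.1] ctr [0.5193 0.2256] size [47. 44.] 82.3
rat [223 215  22  28 251] [235.8 229. ] ctr [0.5184 0.2233] size [72. 51.] 8.0
```

View pics/v.png

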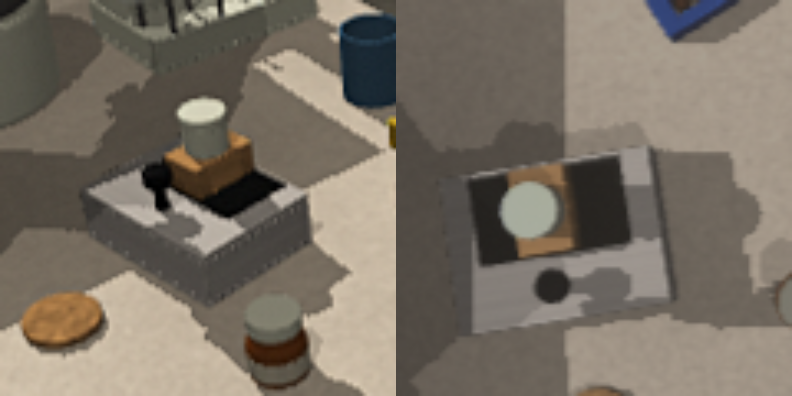

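```bash
python3 -c "
from workcell import order
print(order.sign_off())"
```

```text
the job is handed in; nothing more can be done
None
```

The job is done and handed in at about 46 s of the 144 s allowed; the sign-off gives no verdict.

I opened the lid by its knob to about 100°. The ring teether went flat in the container with the dome cap standing inside it, and I shut the lid until the knob pushed back with 37 N. Then I laid the rattle, window up, on the pad and stood the white snack pot on it.

- **Before closing the lid:** the teether was flat, about 1–3 mm from the container's middle, and the cap stood upright inside the ring. The top view put their centres within about 1 mm. The side view put the cap about 6 mm off, still inside the 10 mm limit. I could not look inside again once the lid was shut.
- **At the end:** the rattle was at about (0.519, 0.224) and the pot at about (0.519, 0.225), against a pad centre of (0.519, 0.224), so all three agree to about 2 mm. The pot stands upright, the lid looks shut, and the gripper is well clear of everything.
- **Jar:** my final automatic check of the jar found nothing because the arm shaded its cap. In the picture it stands upright and looks unmoved.

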